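# Pull down the dark cabinet's hatch with the hook pole

### The job

Take the hook pole from its rack, reach up under the cabinet's hood, hook it into the hatch's eye (which sits somewhere along its rail, out of sight) and swing the hatch slowly all the way down. Then unhook the pole and put it back in its rack as it lay, leaving the hatch down. Move the hatch with the pole only, never with the gripper, and leave the bottle, the beaker and the timer where they are.

Things in the scene. Friction and masses are not known exactly. Their poses are not given: they have to be found in the camera images.
- hook_pole: Hook pole, 200 mm long, 0.06-0.13 kg. Origin: middle of its black handle, a bar 116 (x) x 16 (y) x 22 mm (z); grip it across the 16 mm. A 7 mm steel rod goes on along +x, level with the handle's middle, to x = 148 mm, then bends 35 degrees down for 7 mm to hook_top, where the pin begins. It lies level in the rack, hook down.
- hook_top (a point): Top of the hook, centre of the 7 mm wire, on the pole at x = 153.7, z = -4 mm; axes as the pole's. From here the 28 mm pin runs down and back towards the handle, at 55 degrees to the rod: it points straight down when the pole is pitched 35 degrees, hook end up.
- hook_tip (a point): Centre of the pin's round end (radius 3.5 mm), 28 mm from hook_top, on the pole at x = 137.7, z = -27 mm. Axes as the pole's.
- cabinet: White cabinet on legs, 260 mm wide, fixed, its front turned to the right. Origin on the table under the middle of its front face; -x points out of the front. Hood over the hatch: roof underside 337 mm high, side cheeks inside at y = +-122 mm, front lip at x = -101 to -109 mm hanging down to 293 mm high. Pass the hook under the lip, rise behind it: pole pitched 35-40 degrees, hook end up.
- hatch (a joint): Angle of the grey hatch (230 mm wide, 104 high, 8 thick) on the cabinet's front: 0 to 0.04 rad at the start (shut, upright), 1.4 rad fully down at its stop. Hinged along its lower edge. The stiff hinge (0.22 N m) holds it wherever it is left; pulling at the eye takes about 2 N.
- hatch_hinge (a point): Middle of the hatch's hinge line, 155 mm above the table, 8 mm in front of the cabinet's front face. Axes as the cabinet's: the hinge runs along y, the hatch's top swings to -x and down.
- eye_mid (a point): On the hatch: middle of the RANGE of the eye's bar, not the eye itself. Shut, it is 34 mm out of (-x) and 122 mm above the hinge. The eye sits up to 25 mm to either side of it along y; where is not reported: find it by feel. Eye: 5 mm wire loop, 31 mm wide inside, on a stiff slider (8 N); its arms rise from the hatch face, bend out (elbow 5 mm lower, 17 mm behind) and end in a level bar along y here.
- eye_entry (a point): Moves with the hatch: 10 mm behind eye_mid (towards the cabinet when shut), where the pin comes down from above, behind the bar and through the loop (about 25 mm room behind the bar). Hooked, the bar lies under hook_top, 6 mm lower and 6 mm to the handle's side, and can turn in the hook through the whole swing if the pole's pitch stays 25 to 40 degrees.
- rack: Grey fixed rack, base 190 x 70 mm. Origin on the table; the pole lies along its x, hook end to +x. Two 12 mm posts with flared notches open at the top: at x = -45 mm (21 mm wide at the bottom) for the handle, at x = +95 mm (14 mm wide) for the rod; sides rise 18 mm. Seated, the pole's origin is 75 mm above the table, y = 0, x within 8 mm of 0. The handle is free 30 mm either way of its middle.
- bottle: Clear bottle with a blue cap, 60 mm across, 142 mm high, standing beside the cabinet, on its side away from the robot. Origin at its base. Leave alone.
- beaker: Glass beaker, 60 mm across, 68 mm high, standing a little to the left of the hook end of the rack. Origin at its base. Leave alone.
- bench_timer: White bench timer, 62 x 66 x 22 mm, lying to the right of the rack. Origin at its base. Leave alone.
Mind the look-alikes: they are no part of the job. Several things have the shape of the hook_pole; the one meant has the colours described above.

How it is judged (in metres and radians):
On the way, in this order (a step that is already met when the one before it is completed fails the run):
1. the pole is hooked in and has pulled the hatch off its shut position (value of joint hatch above 0.15 rad and contact force between hook_pole and hatch above 0.3 N), for 0.05 s.
2. the hatch is fully down (value of joint hatch above 1.3 rad), for 0.2 s.
At the end, for the whole second after the job is handed in: Hatch down (above 1.3 of 1.4 rad); pole at rest in both notches, hook to the rack's +x and down: origin within 20 mm along and 6 mm across the rack of its origin, 68 to 81 mm high; hook_top within 12 mm of the rack's middle line; hook_tip 36 to 62 mm high (value of joint hatch above 1.3 rad and x of hook_pole in the frame of rack between -0.02 and 0.02 m and y of hook_pole in the frame of rack between -0.006 and 0.006 m and z of hook_pole in the frame of rack between 0.068 and 0.081 m and x of hook_top in the frame of rack between 0.13 and 0.18 m and y of hook_top in the frame of rack between -0.012 and 0.012 m and z of hook_tip in the frame of rack between 0.036 and 0.062 m and linear speed of hook_pole below 0.02 m/s); the robot touches nothing.
It fails at once if the gripper or arm touches the hatch or its eye (contact force between any of the fingers, the arm and hatch above 0.5 N).
It fails at once if the hatch is slammed (faster than 3 rad/s) (velocity of joint hatch above 3 rad/s).
It fails at once if the bottle, beaker or timer is moved more than 30 mm (distance of any of bottle, beaker, bench_timer from where it was at the start of the episode above 0.03 m).
It also fails if it takes over 72 s, if anything falls off the work surface, if the arm or the gripper's body presses on something with over 40 N, if the wrist force passes 120 N, or if a joint passes its speed limit or range.

### The arm

A 7-joint arm with a two-finger parallel gripper is mounted at the origin on a cart in front of the work surface, level with it; the furniture and walls round the work are solid. World frame = base frame: x ahead of the robot, y to its left, z up, the work surface at z = 0. Lengths are in mm, angles in rad, forces in N, time in s.
With the tool pointing down it reaches from about 400 to 875 mm from the base axis. Payload 4.4 kg.
Tool frame: the origin (TCP) lies at the very end of the fingers, on their centre line; the grasp point (between the pads) lies 19 mm behind it; z points along the fingers, y is the direction in which the jaws open and shut (so a half turn about z gives the same grasp; the last joint's range is limited). The gripper opens to 85 mm and grips with 20 to 120 N. Pads are 22 mm wide; open, the fingers measure 114 mm over their backs; the gripper's body (76 mm by 85 mm) begins 54 mm behind the grasp point. The pads swing forward as they close: fully open they stand 13 mm farther back than shut.
Start: joints at [-1.345, 0.628, 0.038, 1.517, -0.027, 0.996, -0.02], TCP at [186.965, 622.545, 231.313] pointing down, gripper open.
Joint ranges: [-3.06, 3.06], [-0.37, 2.12], [-1.25, 1.32], [0.18, 2.47], [-1.1, 4.24], [0.23, 1.98], [-2.94, 2.94]. Speed limits (rad/s): [2.57, 2.57, 3.14, 3.14, 3.14, 3.14, 3.14].

### API

Orientations are given as [roll, pitch, yaw] about the fixed x, y, z axes, in that order (R = Rz(yaw) Ry(pitch) Rx(roll)).
In Python, from cell import read_state, get_image, calibration, finish_job gives the robot as it stands. The module is installed in compiled form; this text tells all that it offers.
- The arm moves only by the tool apply_moves, never from a script. Its argument "increments" is a list of rows, each an object of numbers: "tx", "ty", "tz": the shift along the world's x, y, z in m; "rx", "ry", "rz": the turn, a rotation vector about the world's x, y, z in units of 5 degrees (1.0 is 5 degrees); "claw": the finger opening in m, from 0 to 0.0854. In form: [{"tx": .., "ty": .., "tz": .., "rx": .., "ry": .., "rz": .., "claw": ..}, ...]. A call has 1 to 12 rows; each row is the pose to reach, as a shift and turn from the pose commanded when the call began; what a row does not reach only later rows make up. A row lasts 1/10 s, in which the tool goes at most 50 mm and 8.59 degrees, less where a joint would pass 70% of its speed; a pose out of reach is approached as far as the arm can. A call with a gripper value outside its range is refused whole. The fingers move at their own pace and stop on an object; the grip force is fixed at half the most. Time passes only in rows, so rows that repeat a pose let the fingers close. It gives the time, the measured TCP pose, the force and the opening at its end, in the units of the state.
- read_state(): the state, without advancing time (a new reading comes with each control period).
- get_image(name): name is "side" or "top"; returns the picture (420x560x3 uint8, red, green, blue); there is no depth.
- calibration(name): a dict with "camera_matrix" (3x3 intrinsics, pixels), "distortion" ([k1, k2, p1, p2, k3] as OpenCV has them; the pictures are not rectified), "origin" and "attitude" of the camera in the world. Camera axes: x right, y up, looking along -z (the intrinsics and any distortion apply to the point x, -y, -z); pixel columns grow to the right and rows downward; lengths in mm; the calibration is good to about 2 mm. A picture is of the moment at which its call begins. calibration takes no time and is no camera call.
- finish_job(): hands the job in, once; it reports no verdict.
The state is a dict: "clock": time; "qpos": joint angles; "qd": joint speeds; "tau": joint torques, N m; "eef_pos": TCP position; "tool_rot": TCP orientation; "force": force on the tool from outside, world axes, zero at the start; "torque": the same for the moment, N m; "width": finger opening in mm.
Only numpy, scipy, OpenCV 4.12 (cv2) and the standard library are available. Lean on these libraries where they do the work, as an engineer would, in place of code of your own. Each camera call takes 0.05 s, during which the arm holds its last target. There are 200 camera calls.

## Working session

There is one attempt and no reset: what is moved stays moved. The work goes in short steps, Python scripts to look and compute and a tool call to move; the robot and the scene stay as the last step left them, time stands still between calls to the robot, and variables do not carry over. Pictures are saved under pics/ and viewed, about 8 in all and at most 12, crops included, and the job is handed in when it is done.

Besides the shell and the picture viewer there is one more tool, called after ">>>" in YAML: its name, and indented under it one key for each argument. apply_moves: Moves the arm, as the interface text tells. Its arguments: {"type":"object","properties":{"increments":{"type":"array"}},"required":["increments"]}

```bash
mkdir -p pics; python3 - <<'E'
from cell import *
import cv2
for n in("side","top"):
    cv2.imwrite(f"pics/{n}0.png",get_image(n)[:,:,::-1]); print(n,calibration(n))
print(read_state())
E
```

```text
side {'camera_matrix': array([[388.56425556,   0.        , 276.90596624],
       [  0.        , 388.56425556, 205.90000465],
       [  0.        ,   0.        ,   1.        ]]), 'distortion': array([0.03685869, 0.        , 0.        , 0.        , 0.        ]), 'origin': array([ 178.21015136, -631.58516026,  917.46361635]), 'attitude': array([ 0.76679505, -0.01639583, -0.61735846])}
top {'camera_matrix': array([[381.75433293,   0.        , 281.01318392],
       [  0.        , 381.75433293, 206.78012176],
       [  0.        ,   0.        ,   1.        ]]), 'distortion': array([-0.04211947,  0.        ,  0.        ,  0.        ,  0.        ]), 'origin': array([ 321.70034293, -115.57076265, 1022.45441898]), 'attitude': array([ 3.31930681e-01, -1.41049766e-04, -1.35637127e+00])}
{'clock': 0.1, 'qpos': array([-1.34477953,  0.62926329,  0.03843347,  1.51826488, -0.02700279,
        0.99628801, -0.01999021]), 'qd': array([-0.0007663 , -0.00101479, -0.0004201 , -0.0021978 , -0.00032619,
        0.00209454,  0.00062434]), 'tau': array([ 2.95883823e-03, -5.64540339e+01,  1.23041209e+00, -1.93974710e+01,
        1.12195694e-02,  5.40202527e-03, -1.09280120e-05]), 'eef_pos': array([186.80389485, 621.99859456, 230.47557283]), 'tool_rot': array([-3.13988665e+00,  8.58197215e-06,  2.84979334e+00]), 'force': array([ 0.47412831, -0.60349906,  0.71850759]), 'torque': array([ 0.00590422,  0.03271375, -0.02521826]), 'width': 85.45601243495314}
```

View pics/side0.png

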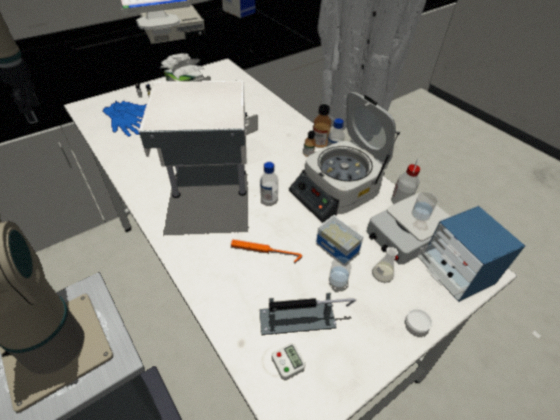

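View pics/top0.png

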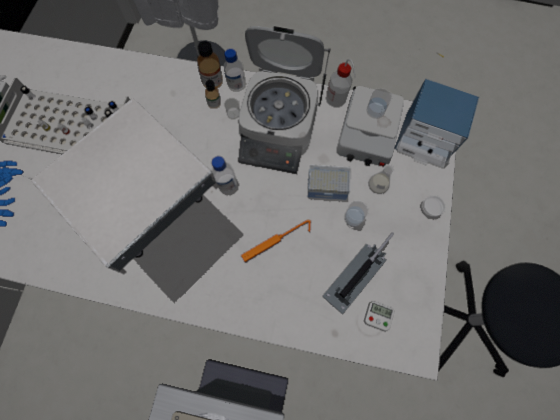

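Candidates for the pole: the black-handled one in the rack (side 305,302; top 362,268) and an orange one on the table (side 265,247; top 275,242). I choose the black one in the grey rack. Next I check it in close crops, together with the cabinet's edges.

```bash
cat > h.py <<'E'
import numpy as np, cv2
from scipy.spatial.transform import Rotation as R
from cell import *
def ray(n,px):
    c=calibration(n); u=cv2.undistortPoints(np.array(px,float).reshape(-1,1,2),c["camera_matrix"],c["distortion"])[:,0]
    d=np.c_[u[:,0],-u[:,1],-np.ones(len(u))]
    return c["origin"],R.from_euler("xyz",c["attitude"]).apply(d)
def onz(n,px,z):
    o,d=ray(n,px); z=np.broadcast_to(z,len(d)); return o+d*((z-o[2])/d[:,2])[:,None]
def tri(a,b):
    o1,d1=ray("side",a); o2,d2=ray("top",b); out=[]
    for x,y in zip(d1,d2):
        s=np.linalg.lstsq(np.c_[x,-y],o2-o1,rcond=None)[0]; p,q=o1+x*s[0],o2+y*s[1]; out.append([*(p+q)/2,np.linalg.norm(p-q)])
    return np.array(out)
def proj(n,P):
    c=calibration(n); p=R.from_euler("xyz",c["attitude"]).inv().apply(np.atleast_2d(P)-c["origin"])*[1,-1,-1]
    return cv2.projectPoints(p,np.zeros(3),np.zeros(3),c["camera_matrix"],c["distortion"])[0][:,0]
E
python3 - <<'E'
import cv2,numpy as np
s=cv2.imread("pics/side0.png");t=cv2.imread("pics/top0.png")
z=lambda i,x,y,w,h,f:cv2.resize(i[y:y+h,x:x+w],None,fx=f,fy=f,interpolation=cv2.INTER_CUBIC)
a=z(s,250,285,110,55,4);b=z(t,315,225,90,90,4) # 440x220, 360x360
c=z(s,130,70,140,60,2.5)
m=np.zeros((600,800,3),np.uint8)
m[:220,:440]=a; m[:360,440:]=b
d=z(t,25,90,200,185,1.2)
m[220:442,:240]=d
e=z(s,130,75,140,160,1.3); m[225:225+e.shape[0],242:242+e.shape[1]]=e
cv2.imwrite("pics/c1.png",m)
E
```

```text
(no output)
```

View pics/c1.png

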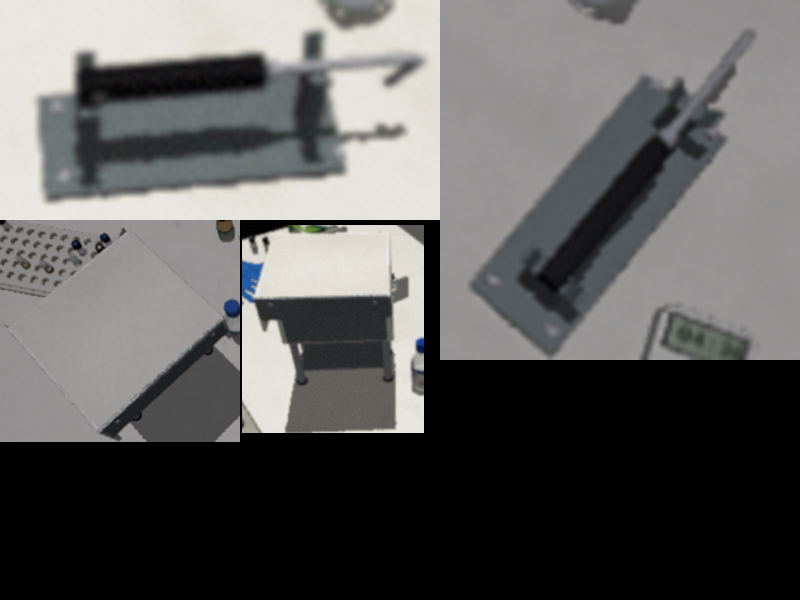

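```bash
python3 - <<'E'
from h import *
np.set_printoptions(precision=1,suppress=True)
s=cv2.imread("pics/side0.png");t=cv2.imread("pics/top0.png")
# white roof contours
for n,im,pt in(("side",s,(195,105)),("top",t,(125,180))):
    g=cv2.cvtColor(im,cv2.COLOR_BGR2GRAY); m=np.zeros((422,562),np.uint8)
    e=cv2.Canny(g,40,100); m[1:-1,1:-1]=cv2.dilate(e,np.ones((2,2)))
    cv2.floodFill(g.copy(),m,pt,0,6,6,4|cv2.FLOODFILL_MASK_ONLY|(255<<8)|cv2.FLOODFILL_FIXED_RANGE*0)
    k=(m[1:-1,1:-1]==255)&(e==0); k=k.astype(np.uint8)
    c=max(cv2.findContours(k,0,2)[0],key=cv2.contourArea)
    print(n,cv2.contourArea(c),cv2.approxPolyDP(c,6,True)[:,0].tolist())
print("roof FL FR BR BL",tri([(140,131),(244.6,130.4),(243.8,82),(150,82)],[(110,266),(215,173.5),(131.7,100.8),(31.7,178)]))
print("base top z8",onz("top",[(323,297),(343.2,314),(365,244.5),(385.7,260)],8))
print("base side z8",onz("side",[(259.5,309.3),(336.2,328),(261.7,335)],8))
print("handle L,R,hook top",onz("top",[(341.8,295.5),(370.8,261.3),(392.5,233.3)],[86,86,78]))
print("tri handR, tip",tri([(316.5,302),(355.5,300.5)],[(370.8,261.3),(392.5,233.3)]))
E
```

```text
side 78771.0 [[341, 20], [330, 111], [318, 114], [302, 153], [309, 119], [228, 58], [172, 74], [189, 57], [173, 55], [160, 67], [172, 71], [142, 83], [141, 93], [139, 83], [136, 93], [131, 86], [65, 105], [137, 219], [124, 212], [132, 225], [125, 232], [132, 231], [130, 217], [139, 222], [258, 419], [343, 419], [511, 278], [508, 270], [526, 248], [522, 241], [526, 247], [495, 285], [461, 302], [438, 281], [459, 300], [483, 267], [463, 243], [483, 266], [458, 300], [462, 286], [449, 281], [461, 291], [455, 294], [441, 279], [439, 285], [417, 259], [445, 275], [426, 254], [437, 245], [461, 262], [458, 249], [440, 241], [451, 240], [446, 228], [451, 239], [438, 232], [439, 240], [458, 256], [434, 242], [426, 253], [444, 275], [422, 254], [403, 265], [394, 261], [394, 279], [377, 282], [372, 273], [378, 280], [392, 275], [378, 267], [381, 274], [372, 273], [378, 264], [392, 270], [378, 264], [394, 256], [389, 248], [397, 247], [399, 263], [399, 249], [425, 251], [442, 221], [477, 207], [523, 245], [485, 264], [523, 245], [478, 207], [441, 221], [431, 240], [409, 253], [370, 221], [385, 2
[... 2323 characters left out ...]
8], [200, 65], [206, 58], [217, 63], [209, 58], [211, 44], [208, 58], [198, 47], [206, 41], [223, 50], [216, 42], [200, 42], [197, 68], [192, 60], [125, 51], [141, 19], [123, 49], [22, 34], [38, 0], [21, 33]]
roof FL FR BR BL [[374.  209.  348.2   0.2]
 [590.2  73.6 344.4   1.3]
 [723.9 296.9 333.    7.3]
 [498.1 428.2 343.3  13.2]]
base top z8 [[ 443.7 -201.1    8. ]
 [ 412.3 -259.8    8. ]
 [ 605.9 -288.     8. ]
 [ 575.3 -349.     8. ]]
base side z8 [[ 446.2 -202.2    8. ]
 [ 574.9 -354.     8. ]
 [ 412.3 -263.1    8. ]]
handle L,R,hook top [[ 447.3 -238.3   86. ]
 [ 544.7 -295.1   86. ]
 [ 630.4 -341.2   78. ]]
tri handR, tip [[ 548.3 -297.3   77.4    3.1]
 [ 635.4 -344.5   66.2    2.4]]
```

>>> apply_moves:
  increments:
    - {"tz": 0.05}
    - {"tz": 0.1}
    - {"tz": 0.15,"rz": -1}
    - {"tz": 0.2,"rz": -2,"tx": 0.02,"ty": -0.03}
    - {"tz": 0.22,"rz": -3.5,"tx": 0.05,"ty": -0.07}
    - {"tz": 0.22,"rz": -5,"tx": 0.08,"ty": -0.11}
    - {"tz": 0.22,"rz": -6.5,"tx": 0.11,"ty": -0.155}
    - {"tz": 0.22,"rz": -8,"tx": 0.14,"ty": -0.2}
    - {"tz": 0.22,"rz": -9.5,"tx": 0.165,"ty": -0.245}
    - {"tz": 0.22,"rz": -11,"tx": 0.185,"ty": -0.29}
    - {"tz": 0.22,"rz": -12.5,"tx": 0.2,"ty": -0.335}
    - {"tz": 0.22,"rz": -14,"tx": 0.215,"ty": -0.38}

```text
$.increments[0]: bad value
```

```bash
python3 - <<'E'
from h import *
np.set_printoptions(precision=2,suppress=True)
print(read_state()["qpos"],read_state()["eef_pos"],read_state()["tool_rot"])
ims={"side":cv2.imread("pics/side0.png"),"top":cv2.imread("pics/top0.png")}
C={"side":[(140,131),(244.6,130.4),(243.8,82),(150,82)],"top":[(110,266),(215,173.5),(131.7,100.8),(31.7,178)]}
for n in ims:
    g=cv2.GaussianBlur(cv2.cvtColor(ims[n],cv2.COLOR_BGR2GRAY),(0,0),.7).astype(np.float32); L=[]
    for i in range(4):
        a,b=np.array(C[n][i]),np.array(C[n][(i+1)%4]); d=(b-a)/np.linalg.norm(b-a); nn=np.array([-d[1],d[0]])
        off=np.arange(-6,6.01,.25); P=[]
        for f in np.linspace(.08,.92,40):
            p=a+f*(b-a)+off[:,None]*nn; v=cv2.remap(g,p[:,0].astype(np.float32)[None],p[:,1].astype(np.float32)[None],1)[0]
            gr=abs(np.gradient(v)); k=gr.argmax(); P.append([*p[k],gr[k]])
        P=np.array(P); ln=cv2.fitLine(P[:,:2].astype(np.float32),cv2.DIST_HUBER,0,.01,.01).ravel()
        r=abs((P[:,:2]-ln[2:])@[-ln[1],ln[0]]); L.append(ln); print(n,i,"res",np.median(r),"grad",np.median(P[:,2]))
    X=[]
    for i in range(4):
        p,q=L[i-1],L[i]; s=np.linalg.solve(np.c_[p[:2],-q[:2]],q[2:]-p[2:]); X.append(p[2:]+s[0]*p[:2])
    X=np.array(X); W=onz(n,X,345); print(X); print(W[:,:2]); print("lens",np.linalg.norm(np.roll(W,-1,0)-W,axis=1))
    C[n]=X
print(tri(C["side"],C["top"]))
E
```

```text
[-1.34  0.63  0.04  1.52 -0.03  1.   -0.02] [186.8  622.   230.48] [-3.14  0.    2.85]
side 0 res 0.30181454879905906 grad 12.30078125
side 1 res 0.24207750655489157 grad 6.46484375
side 2 res 0.47589073100112933 grad 8.9375
side 3 res 0.4127803083004329 grad 11.524169921875
[[138.52 131.45]
 [243.61 128.78]
 [241.84  82.21]
 [152.63  79.88]]
[[371.31 213.99]
 [592.16  80.17]
 [711.48 280.6 ]
 [501.75 433.45]]
lens [258.24 233.25 259.52 255.29]
top 0 res 0.22170410771935706 grad 8.004150390625
top 1 res 0.14449537007894553 grad 1.443359375
top 2 res 0.43788762047646956 grad 3.229736328125
top 3 res 0.23171200340821013 grad 1.531494140625
[[107.55 266.89]
 [210.74 171.67]
 [130.68  97.38]
 [ 31.03 179.8 ]]
[[371.88 214.32]
 [591.3   82.71]
 [720.65 295.31]
 [500.21 425.15]]
lens [255.86 248.86 255.84 246.81]
[[371.69 214.62 344.52   0.47]
 [593.1   83.26 342.5    1.58]
 [727.33 304.4  330.32   3.62]
 [497.81 419.14 352.65   0.79]]
```

>>> apply_moves:
  increments:
    - {"tx": 0,"ty": 0,"tz": 0.05,"rx": 0,"ry": 0,"rz": 0,"claw": 0.085}
    - {"tx": 0,"ty": 0,"tz": 0.1,"rx": 0,"ry": 0,"rz": 0,"claw": 0.085}
    - {"tx": 0,"ty": 0,"tz": 0.15,"rx": 0,"ry": 0,"rz": -1,"claw": 0.085}
    - {"tx": 0.02,"ty": -0.03,"tz": 0.2,"rx": 0,"ry": 0,"rz": -2,"claw": 0.085}
    - {"tx": 0.05,"ty": -0.07,"tz": 0.22,"rx": 0,"ry": 0,"rz": -3.5,"claw": 0.085}
    - {"tx": 0.08,"ty": -0.11,"tz": 0.22,"rx": 0,"ry": 0,"rz": -5,"claw": 0.085}
    - {"tx": 0.11,"ty": -0.155,"tz": 0.22,"rx": 0,"ry": 0,"rz": -6.5,"claw": 0.085}
    - {"tx": 0.14,"ty": -0.2,"tz": 0.22,"rx": 0,"ry": 0,"rz": -8,"claw": 0.085}
    - {"tx": 0.165,"ty": -0.245,"tz": 0.22,"rx": 0,"ry": 0,"rz": -9.5,"claw": 0.085}
    - {"tx": 0.185,"ty": -0.29,"tz": 0.22,"rx": 0,"ry": 0,"rz": -11,"claw": 0.085}
    - {"tx": 0.2,"ty": -0.335,"tz": 0.22,"rx": 0,"ry": 0,"rz": -12.5,"claw": 0.085}
    - {"tx": 0.215,"ty": -0.38,"tz": 0.22,"rx": 0,"ry": 0,"rz": -14,"claw": 0.085}

```text
clock: 1.3
eef_pos: [397.1, 255.6, 451.0]
tool_rot: [-3.141, 0.0, 1.622]
force: [1.6, 0.1, -0.2]
width: 84.9
```

```bash
python3 - <<'E'
from h import *
np.set_printoptions(precision=2,suppress=True)
s=read_state();print(s["clock"],s["qpos"],s["eef_pos"],s["tool_rot"])
E
```

```text
1.3 [-0.99  0.19  0.44  1.63 -0.08  1.34 -0.48] [397.09 255.64 451.03] [-3.14  0.    1.62]
```

>>> apply_moves:
  increments:
    - {"tx": 0.008,"ty": -0.04,"tz": 0,"rx": 0,"ry": 0,"rz": -1.6,"claw": 0.085}
    - {"tx": 0.016,"ty": -0.085,"tz": 0,"rx": 0,"ry": 0,"rz": -3.2,"claw": 0.085}
    - {"tx": 0.024,"ty": -0.13,"tz": 0,"rx": 0,"ry": 0,"rz": -4.8,"claw": 0.085}
    - {"tx": 0.032,"ty": -0.175,"tz": 0,"rx": 0,"ry": 0,"rz": -6.4,"claw": 0.085}
    - {"tx": 0.04,"ty": -0.22,"tz": 0,"rx": 0,"ry": 0,"rz": -8,"claw": 0.085}
    - {"tx": 0.05,"ty": -0.265,"tz": 0,"rx": 0,"ry": 0,"rz": -9.6,"claw": 0.085}
    - {"tx": 0.06,"ty": -0.31,"tz": -0.01,"rx": 0,"ry": 0,"rz": -11.2,"claw": 0.085}
    - {"tx": 0.07,"ty": -0.355,"tz": -0.03,"rx": 0,"ry": 0,"rz": -12.8,"claw": 0.085}
    - {"tx": 0.08,"ty": -0.4,"tz": -0.05,"rx": 0,"ry": 0,"rz": -14.4,"claw": 0.085}
    - {"tx": 0.09,"ty": -0.44,"tz": -0.07,"rx": 0,"ry": 0,"rz": -16,"claw": 0.085}
    - {"tx": 0.1,"ty": -0.48,"tz": -0.09,"rx": 0,"ry": 0,"rz": -17.6,"claw": 0.085}
    - {"tx": 0.108,"ty": -0.51,"tz": -0.11,"rx": 0,"ry": 0,"rz": -19.2,"claw": 0.085}

```text
clock: 2.5
eef_pos: [504.5, -254.8, 340.1]
tool_rot: [3.141, 0.0, -0.055]
force: [1.1, 0.3, 0.8]
width: 85.5
```

```bash
python3 - <<'E'
from h import *
np.set_printoptions(precision=2,suppress=True)
s=read_state();print(s["clock"],s["qpos"],s["eef_pos"],s["tool_rot"])
# refine pole axis: dark handle mask
t=cv2.imread("pics/top0.png");g=cv2.cvtColor(t,cv2.COLOR_BGR2GRAY)
for n,(x,y,w,h),z in(("top",(335,245,42,55),86),("side",(268,293,52,20),86)):
    g=cv2.cvtColor(cv2.imread(f"pics/{n}0.png"),cv2.COLOR_BGR2GRAY)
    m=(g[y:y+h,x:x+w]<35).astype(np.uint8); k=cv2.connectedComponentsWithStats(m); j=1+k[2][1:,4].argmax()
    c=np.argwhere(k[1]==j)[:,::-1]+[x,y]; W=onz(n,c,z)[:,:2]; mu=W.mean(0); v=np.linalg.svd(W-mu)[2][0]; p=(W-mu)@v
    print(n,len(c),mu,np.degrees(np.arctan(v[1]/v[0])),p.min(),p.max(), mu+v*(p.min()+p.max())/2, np.std((W-mu)@[-v[1],v[0]])*12**.5)
E
```

```text
2.5 [-0.15  0.53  0.92  1.62 -0.45  1.21 -0.76] [ 504.49 -254.82  340.12] [ 3.14  0.   -0.05]
top 326 [ 490.79 -262.46] -30.06747267612394 -63.656416936985906 59.03472466432754 [ 492.79 -263.62] 16.56343059757705
side 320 [ 494.37 -273.27] -29.674737228463336 -55.11977318544944 54.232916006448114 [ 494.75 -273.49] 18.728814000601812
```

>>> apply_moves:
  increments:
    - {"tx": 0,"ty": -0.005,"tz": -0.04,"rx": 0,"ry": 0,"rz": -1.5,"claw": 0.085}
    - {"tx": -0.001,"ty": -0.016,"tz": -0.08,"rx": 0,"ry": 0,"rz": -3,"claw": 0.085}
    - {"tx": -0.001,"ty": -0.016,"tz": -0.12,"rx": 0,"ry": 0,"rz": -4.5,"claw": 0.085}
    - {"tx": -0.001,"ty": -0.016,"tz": -0.16,"rx": 0,"ry": 0,"rz": -5.25,"claw": 0.085}
    - {"tx": -0.001,"ty": -0.016,"tz": -0.2,"rx": 0,"ry": 0,"rz": -5.25,"claw": 0.085}
    - {"tx": -0.001,"ty": -0.016,"tz": -0.22,"rx": 0,"ry": 0,"rz": -5.25,"claw": 0.085}
    - {"tx": -0.001,"ty": -0.016,"tz": -0.22,"rx": 0,"ry": 0,"rz": -5.25,"claw": 0.085}

```text
clock: 3.2
eef_pos: [501.8, -266.5, 118.1]
tool_rot: [-3.141, 0.007, -0.506]
force: [-0.3, -0.2, 0.0]
width: 85.0
```

```bash
python3 - <<'E'
from h import *
np.set_printoptions(precision=2,suppress=True)
s=read_state();print(s["clock"],s["qpos"],s["eef_pos"],s["tool_rot"],s["width"])
m=np.zeros((600,800,3),np.uint8)
z=lambda i,x,y,w,h,f:cv2.resize(i[y:y+h,x:x+w],None,fx=f,fy=f,interpolation=cv2.INTER_CUBIC)[:,:,::-1]
a=z(get_image("side"),240,250,130,100,3);b=z(get_image("top"),300,215,130,110,3)
m[:300,:390]=a;m[:330,400:790]=b
cv2.imwrite("pics/c2.png",m[:340])
E
```

```text
3.2 [-0.04  0.82  0.82  1.86 -0.8   0.83 -0.88] [ 501.81 -266.53  118.14] [-3.14  0.01 -0.51] 84.99549216453467
```

View pics/c2.png

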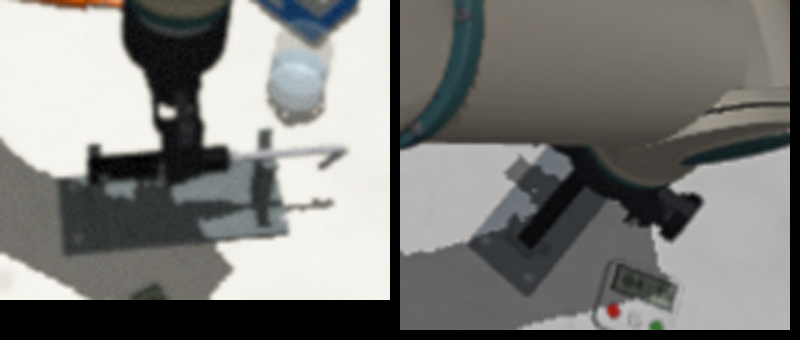

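The close view shows the gripper straddling the black handle (side crop ~185,165), fingers on both sides, over the rack. Descend and close.

>>> apply_moves:
  increments:
    - {"tx": 0,"ty": 0,"tz": -0.02,"rx": 0,"ry": 0,"rz": 0,"claw": 0.085}
    - {"tx": 0,"ty": 0,"tz": -0.04,"rx": 0,"ry": 0,"rz": 0,"claw": 0.085}
    - {"tx": 0,"ty": 0,"tz": -0.063,"rx": 0,"ry": 0,"rz": 0,"claw": 0.085}
    - {"tx": 0,"ty": 0,"tz": -0.063,"rx": 0,"ry": 0,"rz": 0,"claw": 0.04}
    - {"tx": 0,"ty": 0,"tz": -0.063,"rx": 0,"ry": 0,"rz": 0,"claw": 0.03}
    - {"tx": 0,"ty": 0,"tz": -0.063,"rx": 0,"ry": 0,"rz": 0,"claw": 0.03}
    - {"tx": 0,"ty": 0,"tz": -0.063,"rx": 0,"ry": 0,"rz": 0,"claw": 0.03}

```text
clock: 4.0
eef_pos: [504.5, -268.8, 59.8]
tool_rot: [-3.142, -0.003, -0.506]
force: [0.2, 0.2, -0.2]
width: 30.1
```

>>> apply_moves:
  increments:
    - {"tx": 0,"ty": 0,"tz": 0,"rx": 0,"ry": 0,"rz": 0,"claw": 0.022}
    - {"tx": 0,"ty": 0,"tz": 0,"rx": 0,"ry": 0,"rz": 0,"claw": 0.018}
    - {"tx": 0,"ty": 0,"tz": 0,"rx": 0,"ry": 0,"rz": 0,"claw": 0.01}
    - {"tx": 0,"ty": 0,"tz": 0,"rx": 0,"ry": 0,"rz": 0,"claw": 0.0}
    - {"tx": 0,"ty": 0,"tz": 0,"rx": 0,"ry": 0,"rz": 0,"claw": 0.0}
    - {"tx": 0,"ty": 0,"tz": 0,"rx": 0,"ry": 0,"rz": 0,"claw": 0.0}

```text
clock: 4.6
eef_pos: [504.0, -268.3, 58.9]
tool_rot: [-3.141, -0.001, -0.506]
force: [0.2, 0.4, 6.4]
width: 14.8
```

```bash
python3 - <<'E'
from h import *
np.set_printoptions(precision=2,suppress=True)
s=read_state();print(s["clock"],s["qpos"],s["eef_pos"],s["tool_rot"],s["width"],s["force"],s["torque"])
E
```

```text
4.6 [ 0.01  0.89  0.73  1.89 -0.9   0.72 -0.81] [ 503.96 -268.29   58.86] [-3.14 -0.   -0.51] 14.82255305138624 [0.19 0.41 6.42] [ 0.2   0.13 -0.02]
```

```bash
cat >> h.py <<'E'
np.set_printoptions(precision=2,suppress=True)
CO=np.array([537.7,241.2,0]); CY=np.radians(59.0); G=9.4; ZO=16.1
RC=R.from_euler("z",CY)
def tcp(h,pitch,yaw=CY,cab=True,pt=(153.7,0,-4)):
    "TCP pose putting pole point pt at cabinet-frame h"
    Rp=R.from_euler("zy",[yaw,-np.radians(pitch)]); w=CO+RC.apply(h) if cab else np.array(h,float)
    o=w-Rp.apply(pt); Rt=Rp*R.from_euler("x",np.pi)
    return o+Rt.apply([G,0,ZO]),Rt
def inc(p,Rt,p0,R0):
    return np.r_[(p-p0)/1000,(Rt*R0.inv()).as_rotvec()*180/np.pi/5]
def now():
    s=read_state(); return s["eef_pos"],R.from_euler("xyz",s["tool_rot"]),s
def hook(p=None,Rt=None,pt=(153.7,0,-4)):
    if p is None:p,Rt,_=now()
    Rp=Rt*R.from_euler("x",-np.pi); o=p-Rt.apply([G,0,ZO]); return RC.inv().apply(o+Rp.apply(pt)-CO)
E
python3 - <<'E'
from h import *
p,r,s=now()
q=p.copy(); q0,r0=p,r
print("hook now world",RC.apply(hook())+CO)
for h,pi in(((-170,-46,255),35),((-125,-46,275),35),((-32,-46,316),35)):
    a,b=tcp(h,pi); print(h,a,b.as_euler("xyz"),inc(a,b,p,r))
# via: level, yaw only
b=R.from_euler("zx",[np.radians(30),np.pi]); print((b*r.inv()).as_rotvec()*36/np.pi)
E
```

```text
hook now world [ 630.2  -338.19   71.07]
(-170, -46, 255) [435.63 -51.9  202.46] [ 2.6  -0.3   1.11] [-0.07  0.22  0.14 -5.37 -5.55 17.  ]
(-125, -46, 275) [458.81 -13.33 222.46] [ 2.6  -0.3   1.11] [-0.05  0.25  0.16 -5.37 -5.55 17.  ]
(-32, -46, 316) [506.71  66.39 263.46] [ 2.6  -0.3   1.11] [ 0.    0.33  0.2  -5.37 -5.55 17.  ]
[-0.    0.01 -0.21]
```

>>> apply_moves:
  increments:
    - {"tx": 0,"ty": 0,"tz": 0.01,"rx": 0,"ry": 0,"rz": 0,"claw": 0.0}
    - {"tx": 0,"ty": 0,"tz": 0.03,"rx": 0,"ry": 0,"rz": 0,"claw": 0.0}
    - {"tx": 0,"ty": 0,"tz": 0.06,"rx": 0,"ry": 0,"rz": 0,"claw": 0.0}
    - {"tx": 0,"ty": 0,"tz": 0.1,"rx": 0,"ry": 0,"rz": 0,"claw": 0.0}
    - {"tx": 0,"ty": 0,"tz": 0.14,"rx": 0,"ry": 0,"rz": 0,"claw": 0.0}
    - {"tx": 0,"ty": 0,"tz": 0.14,"rx": 0,"ry": 0,"rz": 0,"claw": 0.0}
    - {"tx": 0,"ty": 0,"tz": 0.14,"rx": 0,"ry": 0,"rz": 0,"claw": 0.0}

```text
clock: 5.3
eef_pos: [503.9, -268.1, 199.1]
tool_rot: [-3.141, -0.001, -0.505]
force: [-0.7, -0.2, -1.5]
width: 15.2
```

```bash
python3 - <<'E'
from h import *
p,r,s=now();print(s["clock"],p,s["tool_rot"],s["width"],s["force"],s["torque"],s["qpos"])
m=np.zeros((600,800,3),np.uint8)
z=lambda i,x,y,w,h,f:cv2.resize(i[y:y+h,x:x+w],None,fx=f,fy=f,interpolation=cv2.INTER_CUBIC)[:,:,::-1]
s_=get_image("side");t_=get_image("top");cv2.imwrite("pics/s3.png",s_[:,:,::-1]);cv2.imwrite("pics/t3.png",t_[:,:,::-1])
m[:320,:400]=z(s_,250,200,100,80,4)
h=RC.apply(hook())+CO; e=RC.apply(hook(pt=(58,0,0)))+CO
print("pred",h,proj("side",[h,e]),proj("top",[h,e]))
x,y=proj("top",h)[0].astype(int); m[:320,400:800]=z(t_,min(x-60,460),y-30,100,80,4); print(x-60,y-30)
cv2.imwrite("pics/c3.png",m[:330])
E
```

```text
5.3 [ 503.94 -268.11  199.12] [-3.14 -0.   -0.51] 15.179030186997519 [-0.68 -0.22 -1.51] [ 0.06  0.04 -0.  ] [-0.1   0.73  0.92  1.8  -0.69  0.98 -0.97]
pred [ 629.33 -337.16  209.04] [[361.04 266.02]
 [318.52 268.46]] [[406.77 218.15]
 [381.99 249.3 ]]
346 188
```

View pics/c3.png

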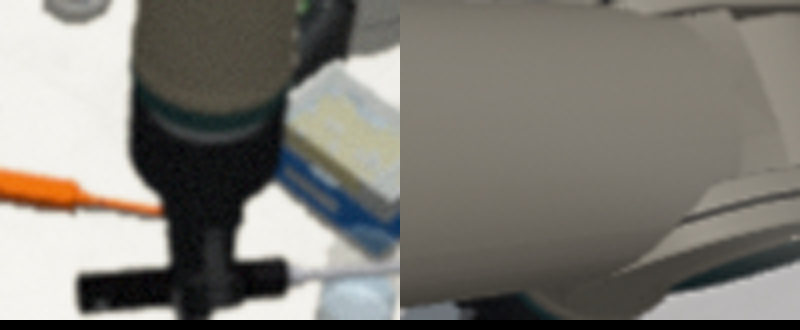

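```bash
sed -i 's/from_euler("zy"/from_euler("ZY"/' h.py; python3 - <<'E'
from h import *
p,r,s=now()
for g in(9.4,5,2):
    import h as H; H.G=g
    P=[RC.apply(hook(pt=(x,0,0)))+CO for x in(-58,58)]; print(g,proj("side",P))
g=cv2.cvtColor(cv2.imread("pics/s3.png"),cv2.COLOR_BGR2GRAY)
for y in range(266,280,2): 
    x=np.where(g[y,262:330]<45)[0]+262; print(y,x.min() if len(x) else 0,x.max() if len(x) else 0)
E
```

```text
9.4 [[265.54 272.87]
 [318.52 268.46]]
5 [[267.57 272.7 ]
 [320.51 268.3 ]]
2 [[268.96 272.58]
 [321.86 268.19]]
266 293 320
268 284 320
270 270 321
272 270 320
274 270 310
276 271 302
278 296 301
```

```bash
sed -i 's/G=9.4/G=3.5/' h.py; python3 - <<'E'
from h import *
p,r,s=now()
for h,pi in(((-170,-46,255),35),((-170,-46,255),37),((-32,-46,316),35)):
    a,b=tcp(h,pi); print(h,a,b.as_euler("xyz"),inc(a,b,p,r)); print(hook(a,b),hook(a,b,(137.7,0,-27)))
E
```

```text
(-170, -46, 255) [429.78 -27.72 158.94] [ 3.14 -0.61  1.03] [-0.07  0.24 -0.04  2.   -7.48 16.99]
[-170.  -46.  255.] [-169.91  -46.    226.98]
(-170, -46, 255) [431.54 -24.79 154.94] [ 3.14 -0.65  1.03] [-0.07  0.24 -0.04  2.12 -7.91 16.92]
[-170.  -46.  255.] [-168.94  -46.    227.  ]
(-32, -46, 316) [500.85  90.56 219.94] [ 3.14 -0.61  1.03] [-0.    0.36  0.02  2.   -7.48 16.99]
[-32. -46. 316.] [-31.91 -46.   287.98]
```

>>> apply_moves:
  increments:
    - {"tx": -0.006,"ty": 0.02,"tz": 0,"rx": 0.15,"ry": -0.6,"rz": 1.36,"claw": 0}
    - {"tx": -0.012,"ty": 0.04,"tz": 0,"rx": 0.32,"ry": -1.2,"rz": 2.72,"claw": 0}
    - {"tx": -0.018,"ty": 0.06,"tz": 0,"rx": 0.48,"ry": -1.8,"rz": 4.08,"claw": 0}
    - {"tx": -0.024,"ty": 0.08,"tz": 0,"rx": 0.64,"ry": -2.4,"rz": 5.44,"claw": 0}
    - {"tx": -0.03,"ty": 0.1,"tz": 0,"rx": 0.8,"ry": -3,"rz": 6.8,"claw": 0}
    - {"tx": -0.036,"ty": 0.12,"tz": 0,"rx": 0.96,"ry": -3.6,"rz": 8.15,"claw": 0}
    - {"tx": -0.042,"ty": 0.14,"tz": -0.01,"rx": 1.12,"ry": -4.2,"rz": 9.5,"claw": 0}
    - {"tx": -0.048,"ty": 0.16,"tz": -0.015,"rx": 1.28,"ry": -4.8,"rz": 10.9,"claw": 0}
    - {"tx": -0.055,"ty": 0.18,"tz": -0.02,"rx": 1.45,"ry": -5.4,"rz": 12.3,"claw": 0}
    - {"tx": -0.062,"ty": 0.2,"tz": -0.03,"rx": 1.63,"ry": -6.1,"rz": 13.9,"claw": 0}
    - {"tx": -0.068,"ty": 0.22,"tz": -0.04,"rx": 1.81,"ry": -6.8,"rz": 15.4,"claw": 0}
    - {"tx": -0.074,"ty": 0.24,"tz": -0.04,"rx": 2,"ry": -7.48,"rz": 16.99,"claw": 0}

```text
clock: 6.6
eef_pos: [429.1, -28.2, 157.7]
tool_rot: [-3.11, -0.583, 0.929]
force: [0.2, 0.8, -1.9]
width: 14.9
```

>>> apply_moves:
  increments:
    - {"tx": 0,"ty": 0,"tz": 0,"rx": 0,"ry": 0,"rz": 0,"claw": 0}
    - {"tx": 0,"ty": 0,"tz": 0,"rx": 0,"ry": 0,"rz": 0,"claw": 0}

```text
clock: 6.8
eef_pos: [429.2, -29.2, 157.5]
tool_rot: [-3.105, -0.581, 0.92]
force: [0.1, -1.0, -0.9]
width: 15.2
```

```bash
python3 - <<'E'
from h import *
p,r,s=now();print(s["clock"],p,s["tool_rot"],s["width"],s["force"],s["torque"],s["qpos"]); print(hook())
S=get_image("side");T=get_image("top");cv2.imwrite("pics/s4.png",S[:,:,::-1]);cv2.imwrite("pics/t4.png",T[:,:,::-1])
P=[RC.apply(hook(pt=x))+CO for x in((153.7,0,-4),(137.7,0,-27),(58,0,0))];print(proj("side",P),proj("top",P))
m=np.zeros((480,800,3),np.uint8); z=lambda i,x,y,w,h,f:cv2.resize(i[y:y+h,x:x+w],None,fx=f,fy=f,interpolation=cv2.INTER_CUBIC)[:,:,::-1]
m[:480,:400]=z(S,130,100,133,160,3.0)[:480,:400]; m[:480,400:]=z(T,100,160,133,160,3)[:480,:400]
cv2.imwrite("pics/c4.png",m)
E
```

```text
6.8 [429.17 -29.2  157.48] [-3.1  -0.58  0.92] 15.21645807337648 [ 0.11 -1.   -0.87] [-0.58  0.35 -0.04] [ 0.84  0.57 -0.54  2.36 -1.08  0.33  0.79]
[-169.51  -59.7   250.01]
[[218.73 173.85]
 [219.38 182.07]
 [216.19 210.09]] [[215.19 229.97]
 [217.24 233.93]
 [242.01 263.83]]Traceback (most recent call last):
  File "<stdin>", line 6, in <module>
ValueError: could not broadcast input array from shape (480,399,3) into shape (480,400,3)
```

```bash
python3 - <<'E'
from h import *
p,r,s=now()
a0,b0=tcp((-170,-46,255),35)
for h,pi in(((-130,-46,272),35),):
    a,b=tcp(h,pi); print(h,a,b.as_euler("xyz"),"from meas",inc(a,b,p,r),"from cmd",inc(a,b,a0,b0))
import numpy as np
S=cv2.imread("pics/s4.png") if False else get_image("side")[:,:,::-1];T=get_image("top")[:,:,::-1]
m=np.zeros((480,800,3),np.uint8); z=lambda i,x,y,w,h,f:cv2.resize(np.ascontiguousarray(i[y:y+h,x:x+w]),None,fx=f,fy=f,interpolation=cv2.INTER_CUBIC)
m[:,:400]=z(S,130,80,160,192,2.5); m[:,400:]=z(T,110,160,160,192,2.5)
cv2.imwrite("pics/c4.png",m)
E
```

```text
(-130, -46, 272) [450.38   6.56 175.94] [ 3.14 -0.61  1.03] from meas [ 0.02  0.04  0.02  0.12 -0.47  1.01] from cmd [0.02 0.03 0.02 0.   0.   0.  ]
```

View pics/c4.png

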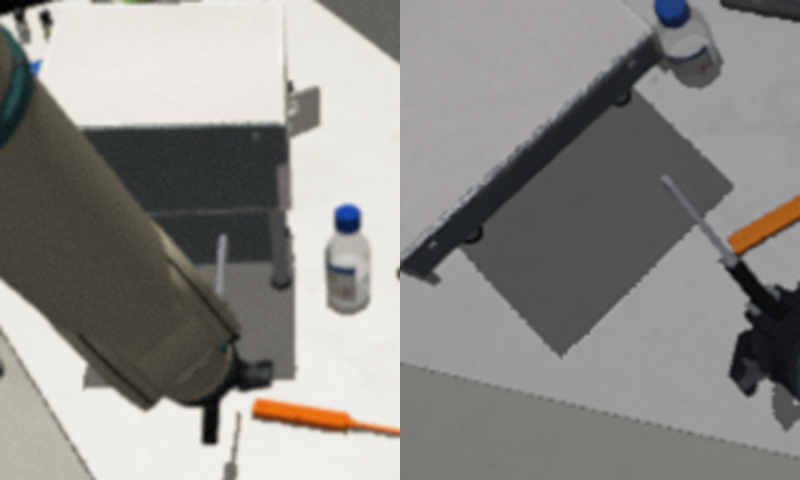

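Rod end seen at side (218.8,174.8), top (216,231.2): within ~1 px of my prediction, so the grip model holds. Moving to the pre-entry point.

>>> apply_moves:
  increments:
    - {"tx": 0.007,"ty": 0.012,"tz": 0.006,"rx": 0,"ry": 0,"rz": 0,"claw": 0}
    - {"tx": 0.014,"ty": 0.024,"tz": 0.012,"rx": 0,"ry": 0,"rz": 0,"claw": 0}
    - {"tx": 0.021,"ty": 0.034,"tz": 0.017,"rx": 0,"ry": 0,"rz": 0,"claw": 0}
    - {"tx": 0.021,"ty": 0.034,"tz": 0.017,"rx": 0,"ry": 0,"rz": 0,"claw": 0}

```text
clock: 7.4
eef_pos: [451.7, 7.0, 176.1]
tool_rot: [-3.112, -0.581, 0.931]
force: [0.6, 0.3, -1.4]
width: 15.0
```

```bash
python3 - <<'E'
from h import *
p,r,s=now();print(s["clock"],p,s["tool_rot"],s["force"],s["torque"],s["qpos"]); print(hook())
a,b=tcp((-130,-46,272),35);print(inc(a,b,p,r))
E
```

```text
7.4 [451.73   7.02 176.11] [-3.11 -0.58  0.93] [ 0.55  0.27 -1.37] [-0.56  0.37 -0.03] [ 0.74  0.53 -0.55  2.33 -1.08  0.32  0.67]
[-126.75  -58.99  268.72]
[-0.   -0.   -0.    0.12 -0.42  0.94]
```

>>> apply_moves:
  increments:
    - {"tx": 0.009,"ty": 0.015,"tz": 0.002,"rx": 0,"ry": 0,"rz": 0,"claw": 0}
    - {"tx": 0.018,"ty": 0.03,"tz": 0.004,"rx": 0,"ry": 0,"rz": 0,"claw": 0}
    - {"tx": 0.027,"ty": 0.045,"tz": 0.005,"rx": 0,"ry": 0,"rz": 0,"claw": 0}
    - {"tx": 0.027,"ty": 0.045,"tz": 0.005,"rx": 0,"ry": 0,"rz": 0,"claw": 0}

```text
clock: 7.8
eef_pos: [478.2, 52.2, 180.6]
tool_rot: [-3.11, -0.582, 0.93]
force: [0.0, -0.9, -0.9]
width: 15.0
```

```bash
python3 - <<'E'
from h import *
p,r,s=now();print(s["clock"],p,s["tool_rot"],s["force"],s["torque"],s["qpos"]); print(hook(),hook(pt=(137.7,0,-27)))
E
```

```text
7.8 [478.21  52.18 180.56] [-3.11 -0.58  0.93] [ 0.01 -0.92 -0.92] [-0.6   0.39  0.02] [ 0.65  0.54 -0.62  2.31 -1.08  0.25  0.55]
[-74.48 -58.59 273.23] [-75.13 -57.79 245.24]
```

>>> apply_moves:
  increments:
    - {"tx": 0.007,"ty": 0.012,"tz": 0.008,"rx": 0,"ry": 0,"rz": 0,"claw": 0}
    - {"tx": 0.014,"ty": 0.024,"tz": 0.016,"rx": 0,"ry": 0,"rz": 0,"claw": 0}
    - {"tx": 0.022,"ty": 0.036,"tz": 0.021,"rx": 0,"ry": 0,"rz": 0,"claw": 0}
    - {"tx": 0.022,"ty": 0.036,"tz": 0.021,"rx": 0,"ry": 0,"rz": 0,"claw": 0}

```text
clock: 8.2
eef_pos: [500.2, 87.2, 201.8]
tool_rot: [-3.111, -0.582, 0.929]
force: [-0.6, 0.4, -0.3]
width: 15.2
```

```bash
python3 - <<'E'
from h import *
p,r,s=now();print(s["clock"],p,s["tool_rot"],s["force"],s["torque"],s["qpos"]); print(hook(),hook(pt=(137.7,0,-27)))
E
```

```text
8.2 [500.23  87.17 201.82] [-3.11 -0.58  0.93] [-0.63  0.45 -0.3 ] [-0.6   0.44  0.04] [ 0.51  0.49 -0.54  2.26 -1.05  0.29  0.41]
[-33.11 -59.48 294.45] [-33.78 -58.7  266.45]
```

>>> apply_moves:
  increments:
    - {"tx": -0.003,"ty": 0.002,"tz": 0,"rx": 0,"ry": 0,"rz": 0,"claw": 0}
    - {"tx": -0.007,"ty": 0.004,"tz": 0,"rx": 0,"ry": 0,"rz": 0,"claw": 0}
    - {"tx": -0.01,"ty": 0.006,"tz": 0,"rx": 0,"ry": 0,"rz": 0,"claw": 0}
    - {"tx": -0.01,"ty": 0.006,"tz": 0,"rx": 0,"ry": 0,"rz": 0,"claw": 0}

```text
clock: 8.6
eef_pos: [488.5, 92.6, 200.9]
tool_rot: [-3.107, -0.581, 0.925]
force: [-0.2, -0.2, -0.9]
width: 15.1
```

>>> apply_moves:
  increments:
    - {"tx": -0.002,"ty": 0.0012,"tz": 0,"rx": 0,"ry": 0,"rz": 0,"claw": 0}
    - {"tx": -0.004,"ty": 0.0024,"tz": 0,"rx": 0,"ry": 0,"rz": 0,"claw": 0}
    - {"tx": -0.006,"ty": 0.0036,"tz": 0,"rx": 0,"ry": 0,"rz": 0,"claw": 0}
    - {"tx": -0.006,"ty": 0.0036,"tz": 0,"rx": 0,"ry": 0,"rz": 0,"claw": 0}

```text
clock: 9.0
eef_pos: [483.2, 96.6, 201.3]
tool_rot: [-3.108, -0.582, 0.926]
force: [-0.5, -0.1, -0.4]
width: 15.0
```

>>> apply_moves:
  increments:
    - {"tx": -0.002,"ty": 0.0012,"tz": 0,"rx": 0,"ry": 0,"rz": 0,"claw": 0}
    - {"tx": -0.004,"ty": 0.0024,"tz": 0,"rx": 0,"ry": 0,"rz": 0,"claw": 0}
    - {"tx": -0.006,"ty": 0.0036,"tz": 0,"rx": 0,"ry": 0,"rz": 0,"claw": 0}
    - {"tx": -0.006,"ty": 0.0036,"tz": 0,"rx": 0,"ry": 0,"rz": 0,"claw": 0}

```text
clock: 9.4
eef_pos: [477.7, 99.8, 202.2]
tool_rot: [-3.107, -0.581, 0.927]
force: [0.2, 0.2, 0.0]
width: 15.1
```

```bash
python3 - <<'E'
from h import *
p,r,s=now();print(s["clock"],p,s["tool_rot"],s["force"],s["torque"],s["qpos"]); print(hook(),hook(pt=(137.7,0,-27)))
E
```

```text
9.4 [477.73  99.81 202.19] [-3.11 -0.58  0.93] [0.19 0.18 0.04] [-0.56  0.37 -0.07] [ 0.55  0.48 -0.63  2.31 -1.1   0.23  0.44]
[-33.82 -34.07 294.71] [-34.5  -33.2  266.72]
```

```bash
python3 - <<'E'
from h import *
p,r,s=now()
for y,pi in((53,33),(45,33),(45,30),(40,30),(35,30)):
    a,b=tcp((-33.5,-33,295),pi,np.radians(y)); print(y,pi,a,np.hypot(*a[:2]),inc(a,b,p,r))
E
```

```text
53 33 [476.89 100.15 203.05] 487.2915843279954 [-0.    0.    0.   -0.24 -0.23 -0.23]
45 33 [464.32 111.08 203.05] 477.42065212903606 [-0.01  0.01  0.   -0.26 -0.21 -1.83]
45 30 [461.03 107.79 209.42] 473.4650904687089 [-0.02  0.01  0.01 -0.72  0.18 -1.82]
40 30 [453.72 115.77 209.42] 468.25828248494554 [-0.02  0.02  0.01 -0.71  0.21 -2.82]
35 30 [447.14 124.35 209.42] 464.10476071661736 [-0.03  0.02  0.01 -0.7   0.24 -3.82]
```

```bash
cat > kin.py <<'E'
from h import *
from scipy.optimize import least_squares
J=[((0,0,156.43),np.pi),((0,5.375,-128.38),np.pi/2),((0,-210.38,-6.375),-np.pi/2),((0,6.375,-210.38),np.pi/2),((0,-208.43,-6.375),-np.pi/2),((0,.175,-105.93),np.pi/2),((0,-105.93,-.175),-np.pi/2)]
LO=np.array([-3.06,-.37,-1.25,.18,-1.1,.23,-2.94]);HI=np.array([3.06,2.12,1.32,2.47,4.24,1.98,2.94])
TL=[0,0,0]
def fk(q):
    p=np.zeros(3);r=R.identity()
    for (x,a),t in zip(J,q): p=p+r.apply(x); r=r*R.from_euler("x",a)*R.from_euler("z",t)
    r=r*R.from_euler("x",np.pi); return p,r
TL=np.load("tl.npy") if __import__("os").path.exists("tl.npy") else np.zeros(3)
DR=R.from_quat(np.load("dr.npy")) if __import__("os").path.exists("dr.npy") else R.identity()
def tip(q): p,r=fk(q); r=r*DR; return p+r.apply(TL),r
def ik(p,r,seed,reg=.02,m=.03):
    f=lambda q:np.r_[(tip(q)[0]-p)/10,(tip(q)[1]*r.inv()).as_rotvec()*10,reg*(q-seed)]
    s=least_squares(f,np.clip(seed,LO+m,HI-m),bounds=(LO+m-1e-6,HI-m+1e-6)); a=tip(s.x)
    return s.x,np.linalg.norm(a[0]-p),np.degrees((a[1]*r.inv()).magnitude())
E
python3 - <<'E'
from kin import *
D=[([-1.34477953,0.62926329,0.03843347,1.51826488,-0.02700279,0.99628801,-0.01999021],[186.804,621.999,230.476],[-3.13988665,0,2.84979]),
([-0.99,0.19,0.44,1.63,-0.08,1.34,-0.48],[397.09,255.64,451.03],[-3.14,0,1.62]),([-0.04,0.82,0.82,1.86,-0.8,0.83,-0.88],[501.81,-266.53,118.14],[-3.14,.01,-.51]),
([0.55,0.48,-0.63,2.31,-1.1,0.23,0.44],[477.73,99.81,202.19],[-3.107,-.581,.927])]
p,r,s=now()
D.append((s["qpos"],p,s["tool_rot"]))
for q,p,e in D:
    a,b=fk(q); t=b.inv().apply(np.array(p)-a); d=b.inv()*R.from_euler("xyz",e); print(t,d.as_rotvec()); 
np.save("tl.npy",t);np.save("dr.npy",d.as_quat())
E
```

```text
[-137.95    3.29  117.35] [-0.    0.    1.57]
[-76.54  45.91  70.17] [0.   0.   1.58]
[ 22.66 122.26 142.88] [ 0.01 -0.    1.57]
[-72.54  93.29 165.05] [0.   0.01 1.57]
[-74.69  91.57 164.94] [0.   0.   1.57]
```

```bash
cat > fit.py <<'E'
from kin import *
p0,_,s=now()
D=[([-1.34477953,0.62926329,0.03843347,1.51826488,-0.02700279,0.99628801,-0.01999021],[186.804,621.999,230.476]),
([-0.99,0.19,0.44,1.63,-0.08,1.34,-0.48],[397.09,255.64,451.03]),([-0.15,.53,.92,1.62,-.45,1.21,-.76],[504.49,-254.82,340.12]),([-0.04,0.82,0.82,1.86,-0.8,0.83,-0.88],[501.81,-266.53,118.14]),
([.01,.89,.73,1.89,-.9,.72,-.81],[503.96,-268.29,58.86]),([-.1,.73,.92,1.8,-.69,.98,-.97],[503.94,-268.11,199.12]),([.84,.57,-.54,2.36,-1.08,.33,.79],[429.17,-29.2,157.48]),([.74,.53,-.55,2.33,-1.08,.32,.67],[451.73,7.02,176.11]),([.65,.54,-.62,2.31,-1.08,.25,.55],[478.21,52.18,180.56]),([.51,.49,-.54,2.26,-1.05,.29,.41],[500.23,87.17,201.82]),(s["qpos"],p0)]
A=[];b=[]
for q,p in D:
    r=R.identity(); F=[]
    for (x,a),t in zip(J,q): F.append(r); r=r*R.from_euler("x",a)*R.from_euler("z",t)
    r=r*R.from_euler("x",np.pi)
    ex=lambda r,i:r.as_matrix()[:,i:i+1]
    # base z, L12 (merged in z), upper -y in frame of j2, fore -y in frame j4, tool z ; and lateral offsets
    A.append(np.hstack([ex(F[0],2),ex(F[2],1),ex(F[4],1),ex(r,2),ex(F[2],2),ex(F[4],2)])); b.append(p)
A=np.vstack(A);b=np.hstack(b)
for k in(4,6):
    x=np.linalg.lstsq(A[:,:k],b,rcond=None)[0]; print(x,"res",abs(A[:,:k]@x-b).reshape(-1,3).max(1))
E
python3 fit.py
```

```text
[ 307.69 -547.   -398.31  294.85] res [25.14 28.76 14.38  6.    9.45 10.    4.12  4.04  9.54 10.41  8.84]
[ 336.7  -560.8  -380.43  352.93  -11.72  -16.29] res [0.39 2.23 3.6  4.66 3.4  3.68 0.82 3.99 2.84 1.79 1.11]
```

```bash
python3 - <<'E'
s=open("kin.py").read()
i=s.index("J=[");j=s.index("\n",i)
s=s[:i]+"P2=np.pi/2\nJ=[((0,0,336.7),np.pi),((0,0,0),P2),((0,-560.8,-11.72),-P2),((0,0,0),P2),((0,-380.43,-16.29),-P2),((0,0,0),P2),((0,0,0),-P2)]"+s[j:]
i=s.index('TL=np.load');j=s.index("def tip"); s=s[:i]+'TL=np.array([0,0,352.93]);DR=R.from_euler("z",P2)\n'+s[j:]
open("kin.py","w").write(s)
E
python3 - <<'E'
from kin import *
p,r,s=now(); print(tip(s["qpos"])[0]-p)
rng=np.random.default_rng(0)
seeds=[s["qpos"]]+[LO+.1+(HI-LO-.2)*rng.random(7) for _ in range(8)]
for h in((-32,0,295),(-32,0,318),(-32,25,318),(-100,0,230),(-128,0,148),(-128,0,185),(-128,25,185)):
  for y,pi in((53,33),(45,33),(35,33),(45,28),(59,28)):
    a,b=tcp(h,pi,np.radians(y)); best=min((ik(a,b,sd,reg=.003) for sd in seeds),key=lambda k:k[1]+3*k[2])
    print(h,y,pi,"err %.1f mm %.1f deg"%best[1:],best[0])
E
```

```text
[1.05 0.4  1.11]
(-32, 0, 295) 53 33 err 1.5 mm 4.0 deg [ 0.43  0.42 -0.54  2.34 -1.07  0.26  0.35]
(-32, 0, 295) 45 33 err 1.2 mm 2.5 deg [ 0.76  0.59 -1.22  2.44  1.68  0.26 -2.65]
(-32, 0, 295) 35 33 err 3.4 mm 6.8 deg [ 0.63  0.53 -1.22  2.44  1.55  0.36 -2.83]
(-32, 0, 295) 45 28 err 1.2 mm 3.1 deg [ 0.06  0.3  -0.22  2.38 -1.07  0.26  0.1 ]
(-32, 0, 295) 59 28 err 0.0 mm 0.0 deg [ 0.35  0.38 -0.42  2.3  -0.86  0.34  0.22]
(-32, 0, 318) 53 33 err 0.6 mm 1.7 deg [ 0.48  0.37 -0.6   2.35 -1.07  0.26  0.32]
(-32, 0, 318) 45 33 err 2.1 mm 5.5 deg [ 0.27  0.3  -0.43  2.37 -1.07  0.26  0.13]
(-32, 0, 318) 35 33 err 3.4 mm 9.0 deg [-0.26  0.24  0.05  2.4  -1.07  0.26 -0.15]
(-32, 0, 318) 45 28 err 0.2 mm 0.5 deg [ 0.1   0.24 -0.25  2.39 -1.07  0.26  0.09]
(-32, 0, 318) 59 28 err 0.0 mm 0.0 deg [ 0.34  0.33 -0.4   2.27 -0.78  0.41  0.13]
(-32, 25, 318) 53 33 err 1.2 mm 3.0 deg [ 0.45  0.34 -0.6   2.38 -1.07  0.26  0.29]
(-32, 25, 318) 45 33 err 2.6 mm 6.6 deg [ 0.2   0.27 -0.39  2.4  -1.07  0.26  0.09]
(-32, 25, 318) 35 33 err 3.7 mm 7.3 deg [ 0.62  0.41 -1.22  2.44  1.31  0.3  -2.66]
(
[... 1165 characters left out ...]
.49  0.41 -2.1 ]
(-128, 0, 185) 35 33 err 9.9 mm 19.7 deg [ 0.87  0.93 -1.22  2.44  1.43  0.47 -2.33]
(-128, 0, 185) 45 28 err 5.5 mm 10.9 deg [ 0.93  0.89 -1.22  2.44  1.39  0.45 -2.1 ]
(-128, 0, 185) 59 28 err 0.5 mm 1.0 deg [ 1.01  0.94 -1.22  2.44  1.54  0.42 -1.93]
(-128, 25, 185) 53 33 err 5.4 mm 10.7 deg [ 1.02  1.01 -1.22  2.44  1.42  0.39 -1.87]
(-128, 25, 185) 45 33 err 8.4 mm 16.7 deg [ 0.96  0.98 -1.22  2.44  1.36  0.42 -2.  ]
(-128, 25, 185) 35 33 err 11.8 mm 23.2 deg [ 0.83  0.91 -1.22  2.44  1.32  0.49 -2.28]
(-128, 25, 185) 45 28 err 7.3 mm 14.4 deg [ 0.9   0.88 -1.22  2.44  1.27  0.46 -2.02]
(-128, 25, 185) 59 28 err 2.4 mm 4.7 deg [ 0.99  0.93 -1.22  2.44  1.39  0.41 -1.81]
```

```bash
cat > chk.py <<'E'
from kin import *
def tcpT(h,pitch,yaw,T,g):
    Rp=R.from_euler("ZY",[np.radians(yaw),-np.radians(pitch)]); o=CO+RC.apply(h)-Rp.apply((153.7,0,-4))
    Rt=Rp*R.from_euler("y",np.radians(T))*R.from_euler("x",np.pi); return o+Rp.apply([g,0,0])+Rt.apply([0,0,19]),Rt
if __name__=="__main__":
  q0=now()[2]["qpos"]
  path=[(-130,0,272),(-32,0,316),(-32,25,316),(-32,-46,295),(-70,0,265),(-100,0,230),(-128,0,148),(-128,25,150),(-128,25,185),(-128,-25,185)]
  for g in(-12,0):
   for T in(0,15,25,35):
    for y,pi in((59,34),(59,28),(66,34),(66,28),(50,30)):
      q=q0;w=[0,0];mg=9
      for h in path:
        a,b=tcpT(h,pi,y,T,g); best=None
        q,e,d=ik(a,b,q,reg=.002); w=[max(w[0],e),max(w[1],d)]; mg=min(mg,(q-LO).min(),(HI-q).min())
      print(g,T,y,pi,"max err %.1f mm %.1f deg margin %.2f"%(*w,mg))
E
python3 chk.py
```

```text
-12 0 59 34 max err 4.8 mm 13.3 deg margin 0.03
-12 0 59 28 max err 4.2 mm 11.2 deg margin 0.03
-12 0 66 34 max err 2.9 mm 8.3 deg margin 0.03
-12 0 66 28 max err 2.4 mm 6.7 deg margin 0.03
-12 0 50 30 max err 6.8 mm 18.0 deg margin 0.03
-12 15 59 34 max err 3.7 mm 10.3 deg margin 0.03
-12 15 59 28 max err 2.6 mm 6.9 deg margin 0.03
-12 15 66 34 max err 2.5 mm 7.0 deg margin 0.03
-12 15 66 28 max err 1.5 mm 4.3 deg margin 0.03
-12 15 50 30 max err 3.8 mm 7.6 deg margin 0.03
-12 25 59 34 max err 2.3 mm 6.4 deg margin 0.03
-12 25 59 28 max err 0.9 mm 2.5 deg margin 0.03
-12 25 66 34 max err 1.5 mm 4.3 deg margin 0.03
-12 25 66 28 max err 0.4 mm 1.0 deg margin 0.03
-12 25 50 30 max err 2.2 mm 5.8 deg margin 0.03
-12 35 59 34 max err 0.5 mm 1.5 deg margin 0.03
-12 35 59 28 max err 0.0 mm 0.0 deg margin 0.03
-12 35 66 34 max err 0.2 mm 0.5 deg margin 0.03
-12 35 66 28 max err 0.0 mm 0.0 deg margin 0.03
-12 35 50 30 max err 0.0 mm 0.0 deg margin 0.03
0 0 59 34 max err 4.8 mm 13.2 deg margin 0.03
0 0 59 28 max err 4.1 mm 11.0 deg margin 0.03
0 0 66 34 max err 2.9 mm 8.3 deg margin 0.03
0 0 66 28 max err 2.4 mm 6.7 deg margin 0.03
0 0 50 30 max err 6.6 mm 17.7 deg margin 0.03
0 15 59 34 max err 3.5 mm 9.7 deg margin 0.03
0 15 59 28 max err 2.3 mm 6.3 deg margin 0.03
0 15 66 34 max err 2.3 mm 6.5 deg margin 0.03
0 15 66 28 max err 1.4 mm 3.7 deg margin 0.03
0 15 50 30 max err 4.1 mm 10.8 deg margin 0.03
0 25 59 34 max err 2.0 mm 5.6 deg margin 0.03
0 25 59 28 max err 0.6 mm 1.6 deg margin 0.03
0 25 66 34 max err 1.3 mm 3.6 deg margin 0.03
0 25 66 28 max err 0.1 mm 0.3 deg margin 0.03
0 25 50 30 max err 1.8 mm 4.8 deg margin 0.03
0 35 59 34 max err 0.2 mm 0.4 deg margin 0.03
0 35 59 28 max err 0.0 mm 0.0 deg margin 0.03
0 35 66 34 max err 0.0 mm 0.0 deg margin 0.03
0 35 66 28 max err 0.0 mm 0.0 deg margin 0.04
0 35 50 30 max err 0.0 mm 0.0 deg margin 0.03
```

>>> apply_moves:
  increments:
    - {"tx": 0.006,"ty": -0.0035,"tz": 0,"rx": 0,"ry": 0,"rz": 0,"claw": 0}
    - {"tx": 0.012,"ty": -0.007,"tz": 0,"rx": 0,"ry": 0,"rz": 0,"claw": 0}
    - {"tx": 0.005,"ty": -0.019,"tz": -0.01,"rx": 0,"ry": 0,"rz": 0,"claw": 0}
    - {"tx": -0.002,"ty": -0.031,"tz": -0.018,"rx": 0,"ry": 0,"rz": 0,"claw": 0}
    - {"tx": -0.009,"ty": -0.042,"tz": -0.022,"rx": 0,"ry": 0,"rz": 0,"claw": 0}
    - {"tx": -0.02,"ty": -0.06,"tz": -0.025,"rx": 0,"ry": 0,"rz": 0,"claw": 0}
    - {"tx": -0.033,"ty": -0.081,"tz": -0.03,"rx": 0,"ry": 0,"rz": 0,"claw": 0}
    - {"tx": -0.046,"ty": -0.102,"tz": -0.035,"rx": 0,"ry": 0,"rz": 0,"claw": 0}
    - {"tx": -0.058,"ty": -0.13,"tz": -0.04,"rx": 0,"ry": 0,"rz": 0,"claw": 0}
    - {"tx": -0.058,"ty": -0.16,"tz": -0.03,"rx": 0,"ry": 0,"rz": 0,"claw": 0}

```text
clock: 10.4
eef_pos: [418.0, -61.4, 170.9]
tool_rot: [-3.102, -0.581, 0.922]
force: [1.6, 0.4, -1.3]
width: 14.8
```

```bash
python3 - <<'E'
from h import *
p,r,s=now();print(s["clock"],p,s["tool_rot"],s["qpos"],hook())
b=R.from_euler("xyz",[-3.1416,0,-.506])
for z in(200,150): print(inc(np.array([504,-268.3,z]),b,p,r))
E
```

```text
10.4 [417.96 -61.39 170.88] [-3.1  -0.58  0.92] [ 0.91  0.54 -0.51  2.32 -0.9   0.42  0.68] [-202.83  -66.45  263.39]
[  0.09  -0.21   0.03  -1.97   6.99 -16.  ]
[  0.09  -0.21  -0.02  -1.97   6.99 -16.  ]
```

>>> apply_moves:
  increments:
    - {"tx": 0.007,"ty": -0.017,"tz": 0.003,"rx": -0.16,"ry": 0.58,"rz": -1.33,"claw": 0}
    - {"tx": 0.014,"ty": -0.034,"tz": 0.006,"rx": -0.33,"ry": 1.16,"rz": -2.67,"claw": 0}
    - {"tx": 0.021,"ty": -0.051,"tz": 0.009,"rx": -0.49,"ry": 1.75,"rz": -4,"claw": 0}
    - {"tx": 0.028,"ty": -0.068,"tz": 0.012,"rx": -0.66,"ry": 2.33,"rz": -5.33,"claw": 0}
    - {"tx": 0.035,"ty": -0.085,"tz": 0.015,"rx": -0.82,"ry": 2.91,"rz": -6.67,"claw": 0}
    - {"tx": 0.042,"ty": -0.102,"tz": 0.018,"rx": -0.98,"ry": 3.5,"rz": -8,"claw": 0}
    - {"tx": 0.049,"ty": -0.119,"tz": 0.02,"rx": -1.15,"ry": 4.08,"rz": -9.33,"claw": 0}
    - {"tx": 0.056,"ty": -0.136,"tz": 0.02,"rx": -1.31,"ry": 4.66,"rz": -10.67,"claw": 0}
    - {"tx": 0.064,"ty": -0.153,"tz": 0.02,"rx": -1.48,"ry": 5.24,"rz": -12,"claw": 0}
    - {"tx": 0.071,"ty": -0.17,"tz": 0.02,"rx": -1.64,"ry": 5.83,"rz": -13.33,"claw": 0}
    - {"tx": 0.078,"ty": -0.188,"tz": 0.02,"rx": -1.8,"ry": 6.4,"rz": -14.67,"claw": 0}
    - {"tx": 0.086,"ty": -0.207,"tz": 0.02,"rx": -1.97,"ry": 6.99,"rz": -16,"claw": 0}

```text
clock: 11.6
eef_pos: [506.6, -267.9, 192.6]
tool_rot: [3.135, 0.001, -0.506]
force: [1.3, -0.4, -0.7]
width: 14.9
```

>>> apply_moves:
  increments:
    - {"tx": 0,"ty": 0,"tz": -0.02,"rx": 0,"ry": 0,"rz": 0,"claw": 0}
    - {"tx": 0,"ty": 0,"tz": -0.03,"rx": 0,"ry": 0,"rz": 0,"claw": 0}
    - {"tx": 0,"ty": 0,"tz": -0.03,"rx": 0,"ry": 0,"rz": 0,"claw": 0}

```text
clock: 11.9
eef_pos: [504.8, -266.4, 160.5]
tool_rot: [3.138, 0.004, -0.502]
force: [0.3, -1.4, -1.2]
width: 15.2
```

```bash
python3 - <<'E'
from h import *
p,r,s=now();print(s["clock"],p,s["tool_rot"],s["qpos"],s["force"],s["torque"])
print(inc(np.array([504,-268.3,130]),R.from_euler("xyz",[-3.1416,0,-.506]),p,r))
E
```

```text
11.9 [ 504.8  -266.44  160.54] [ 3.14  0.   -0.5 ] [ 0.09  0.67  0.55  1.82 -0.47  0.79 -1.19] [ 0.3  -1.42 -1.25] [0.03 0.06 0.01]
[-0.   -0.   -0.03  0.02 -0.06 -0.05]
```

>>> apply_moves:
  increments:
    - {"tx": -0.001,"ty": -0.002,"tz": -0.03,"rx": 0,"ry": 0,"rz": -0.05,"claw": 0}
    - {"tx": -0.001,"ty": -0.002,"tz": -0.05,"rx": 0,"ry": 0,"rz": -0.05,"claw": 0}
    - {"tx": -0.001,"ty": -0.002,"tz": -0.06,"rx": 0,"ry": 0,"rz": -0.05,"claw": 0}
    - {"tx": -0.001,"ty": -0.002,"tz": -0.06,"rx": 0,"ry": 0,"rz": -0.05,"claw": 0}

```text
clock: 12.3
eef_pos: [504.3, -269.0, 101.6]
tool_rot: [3.138, 0.002, -0.507]
force: [0.0, 0.2, -0.7]
width: 14.9
```

```bash
python3 - <<'E'
from h import *
p,r,s=now();print(s["clock"],p,s["tool_rot"],s["force"],s["torque"])
E
```

```text
12.3 [ 504.3  -269.04  101.6 ] [ 3.14  0.   -0.51] [ 0.04  0.19 -0.72] [0.01 0.02 0.01]
```

>>> apply_moves:
  increments:
    - {"tx": 0,"ty": 0.0006,"tz": -0.015,"rx": 0,"ry": 0,"rz": 0,"claw": 0}
    - {"tx": 0,"ty": 0.0006,"tz": -0.03,"rx": 0,"ry": 0,"rz": 0,"claw": 0}
    - {"tx": 0,"ty": 0.0006,"tz": -0.041,"rx": 0,"ry": 0,"rz": 0,"claw": 0}
    - {"tx": 0,"ty": 0.0006,"tz": -0.041,"rx": 0,"ry": 0,"rz": 0,"claw": 0}

```text
clock: 12.7
eef_pos: [504.3, -268.2, 59.9]
tool_rot: [3.138, 0.002, -0.507]
force: [-0.1, 0.5, -1.2]
width: 15.2
```

>>> apply_moves:
  increments:
    - {"tx": 0,"ty": 0,"tz": 0,"rx": 0,"ry": 0,"rz": 0,"claw": 0.02}
    - {"tx": 0,"ty": 0,"tz": 0,"rx": 0,"ry": 0,"rz": 0,"claw": 0.05}
    - {"tx": 0,"ty": 0,"tz": 0,"rx": 0,"ry": 0,"rz": 0,"claw": 0.05}
    - {"tx": 0,"ty": 0,"tz": 0,"rx": 0,"ry": 0,"rz": 0,"claw": 0.05}

```text
clock: 13.1
eef_pos: [505.4, -269.0, 61.6]
tool_rot: [3.138, -0.001, -0.507]
force: [0.3, -0.0, -0.5]
width: 49.8
```

```bash
python3 - <<'E'
from h import *
p,r,s=now();print(s["clock"],p,s["tool_rot"],s["force"],s["width"])
# regrip: grasp point at pole x=g, tool tilted T about pole y
o=np.array([504-3.5*.872,-268.3+3.5*.485,75]) ; Rp=R.from_euler("z",-.506); g=-5;T=28
Rt=Rp*R.from_euler("y",np.radians(T))*R.from_euler("x",np.pi)
for z in(45,0,):
  a=o+Rp.apply([g,0,z])+Rt.apply([0,0,19]); print(a,Rt.as_euler("xyz"),inc(a,Rt,p,r))
E
```

```text
13.1 [ 505.35 -268.99   61.61] [ 3.14 -0.   -0.51] [ 0.32 -0.03 -0.47] 49.80395931861315
[ 488.77 -259.86  103.22] [ 3.14  0.49 -0.51] [-0.02  0.01  0.04  2.76  4.89 -0.  ]
[ 488.77 -259.86   58.22] [ 3.14  0.49 -0.51] [-0.02  0.01 -0.    2.76  4.89 -0.  ]
```

>>> apply_moves:
  increments:
    - {"tx": 0,"ty": 0,"tz": 0.02,"rx": 0,"ry": 0,"rz": 0,"claw": 0.07}
    - {"tx": -0.004,"ty": 0.002,"tz": 0.04,"rx": 0.6,"ry": 1.1,"rz": 0,"claw": 0.07}
    - {"tx": -0.008,"ty": 0.005,"tz": 0.04,"rx": 1.3,"ry": 2.3,"rz": 0,"claw": 0.07}
    - {"tx": -0.012,"ty": 0.007,"tz": 0.04,"rx": 2,"ry": 3.6,"rz": 0,"claw": 0.07}
    - {"tx": -0.017,"ty": 0.009,"tz": 0.04,"rx": 2.76,"ry": 4.89,"rz": 0,"claw": 0.07}
    - {"tx": -0.017,"ty": 0.009,"tz": 0.02,"rx": 2.76,"ry": 4.89,"rz": 0,"claw": 0.06}
    - {"tx": -0.017,"ty": 0.009,"tz": -0.002,"rx": 2.76,"ry": 4.89,"rz": 0,"claw": 0.04}
    - {"tx": -0.017,"ty": 0.009,"tz": -0.003,"rx": 2.76,"ry": 4.89,"rz": 0,"claw": 0.03}
    - {"tx": -0.017,"ty": 0.009,"tz": -0.003,"rx": 2.76,"ry": 4.89,"rz": 0,"claw": 0.025}

```text
clock: 14.0
eef_pos: [487.2, -259.4, 57.8]
tool_rot: [-3.141, 0.49, -0.506]
force: [0.1, -0.4, 0.5]
width: 24.8
```

```bash
python3 - <<'E'
from h import *
p,r,s=now();print(s["clock"],p,s["tool_rot"],s["force"],s["width"],s["qpos"])
print(inc(np.array([488.8,-259.9,58.2]),R.from_euler("xyz",[np.pi,.4887,-.506]),p,r))
E
```

```text
14.0 [ 487.18 -259.39   57.77] [-3.14  0.49 -0.51] [ 0.09 -0.35  0.52] 24.757825115575955 [ 0.19  1.04  0.51  1.45 -0.41  1.28 -1.26]
[ 0.   -0.    0.   -0.01 -0.01  0.  ]
```

Aligned; close the fingers, then lift.

>>> apply_moves:
  increments:
    - {"tx": 0.001,"ty": 0,"tz": 0,"rx": 0,"ry": 0,"rz": 0,"claw": 0.02}
    - {"tx": 0.001,"ty": 0,"tz": 0,"rx": 0,"ry": 0,"rz": 0,"claw": 0.017}
    - {"tx": 0.001,"ty": 0,"tz": 0,"rx": 0,"ry": 0,"rz": 0,"claw": 0.0}
    - {"tx": 0.001,"ty": 0,"tz": 0,"rx": 0,"ry": 0,"rz": 0,"claw": 0.0}
    - {"tx": 0.001,"ty": 0,"tz": 0,"rx": 0,"ry": 0,"rz": 0,"claw": 0.0}
    - {"tx": 0.001,"ty": 0,"tz": 0,"rx": 0,"ry": 0,"rz": 0,"claw": 0.0}

```text
clock: 14.6
eef_pos: [489.8, -260.1, 59.3]
tool_rot: [-3.141, 0.488, -0.506]
force: [0.6, 1.1, 6.0]
width: 15.2
```

>>> apply_moves:
  increments:
    - {"tx": 0,"ty": 0,"tz": 0.01,"rx": 0,"ry": 0,"rz": 0,"claw": 0.0}
    - {"tx": 0,"ty": 0,"tz": 0.03,"rx": 0,"ry": 0,"rz": 0,"claw": 0.0}
    - {"tx": 0,"ty": 0,"tz": 0.06,"rx": 0,"ry": 0,"rz": 0,"claw": 0.0}
    - {"tx": 0,"ty": 0,"tz": 0.09,"rx": 0,"ry": 0,"rz": 0,"claw": 0.0}
    - {"tx": 0,"ty": 0,"tz": 0.12,"rx": 0,"ry": 0,"rz": 0,"claw": 0.0}
    - {"tx": 0,"ty": 0,"tz": 0.12,"rx": 0,"ry": 0,"rz": 0,"claw": 0.0}

```text
clock: 15.2
eef_pos: [490.5, -261.7, 183.3]
tool_rot: [3.141, 0.482, -0.506]
force: [0.5, -0.2, -1.0]
width: 15.5
```

```bash
python3 - <<'E'
from h import *
p,r,s=now();print(s["clock"],p,s["tool_rot"],s["force"],s["width"],s["torque"])
S=get_image("side");cv2.imwrite("pics/s5.png",S[:,:,::-1])
cv2.imwrite("pics/c5.png",cv2.resize(S[210:310,250:380,::-1],None,fx=5,fy=5,interpolation=cv2.INTER_CUBIC))
E
```

```text
15.2 [ 490.53 -261.74  183.3 ] [ 3.14  0.48 -0.51] [ 0.49 -0.19 -1.01] 15.4529008521932 [-0.31 -0.48 -0.01]
```

View pics/c5.png

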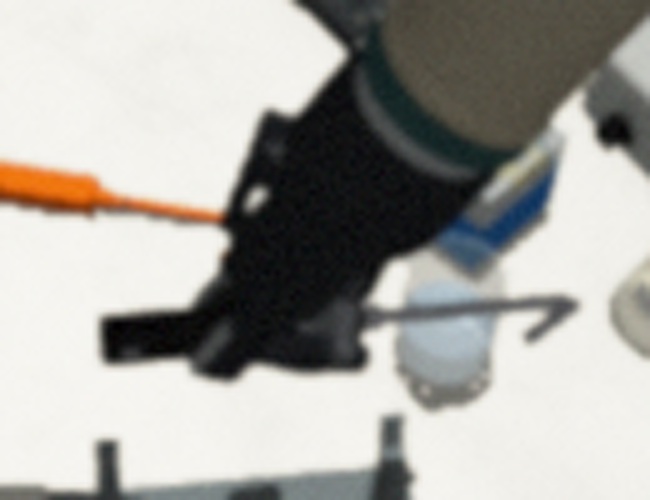

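```bash
cat >> h.py <<'E'
# ---- second grip (tilted)
RT=R.from_euler("y",.488)*R.from_euler("x",np.pi)
_p0=np.array([489.8,-260.1,59.3]);_R0=R.from_euler("xyz",[np.pi,.488,-.506])
OT=_R0.inv().apply(np.array([501.,-266.6,75.])-_p0)   # pole origin in tool frame
def tcp(h,pitch,yaw=CY,cab=True,pt=(153.7,0,-4)):
    Rp=R.from_euler("ZY",[yaw,-np.radians(pitch)]); w=CO+RC.apply(h) if cab else np.array(h,float)
    Rt=Rp*RT; return w-Rp.apply(pt)-Rt.apply(OT),Rt
def hook(p=None,Rt=None,pt=(153.7,0,-4)):
    if p is None:p,Rt,_=now()
    return RC.inv().apply(p+Rt.apply(OT)+(Rt*RT.inv()).apply(pt)-CO)
def pole(Rt):
    return np.degrees((Rt*RT.inv()).as_euler("ZYX"))*[1,-1,1]
E
python3 - <<'E'
from h import *
p,r,s=now(); print(OT,pole(r))
P=[RC.apply(hook(pt=x))+CO for x in((153.7,0,-4),(137.7,0,-27),(-58,0,0))];print(P[0],proj("side",P))
import kin
q=s["qpos"]
for h in((-170,-50,255),(-130,-50,272),(-32,-50,295),(-32,25,316),(-128,0,148),(-128,25,185)):
    a,b=tcp(h,33); q,e,d=kin.ik(a,b,q,reg=.002); print(h,a,q,e,d,inc(a,b,p,r))
E
```

```text
[  4.07   0.26 -19.94] [-29.     0.22   0.01]
[ 635.58 -341.89  193.51] [[363.38 270.2 ]
 [354.77 276.6 ]
 [269.14 277.33]]
(-170, -50, 255) [424.08 -44.48 154.43] [ 0.19  0.44 -0.12  2.22 -0.06  0.44 -0.4 ] 2.210037636080932e-06 7.592636623596214e-06 [-0.07  0.22 -0.03  1.87 -6.98 17.08]
(-130, -50, 272) [444.68 -10.19 171.43] [ 0.1   0.43 -0.11  2.17 -0.06  0.51 -0.49] 2.1764278349304517e-07 8.068618764879713e-07 [-0.05  0.25 -0.01  1.87 -6.98 17.08]
(-32, -50, 295) [495.16  73.81 194.43] [-0.09  0.45 -0.09  2.02 -0.05  0.62 -0.67] 4.3225579976366944e-07 1.5774871174648721e-06 [ 0.01  0.33  0.01  1.87 -6.98 17.08]
(-32, 25, 316) [430.87 112.44 215.43] [-0.2   0.34 -0.1   2.13 -0.05  0.61 -0.79] 2.7573033998634706e-07 9.443355146853297e-07 [-0.06  0.37  0.03  1.87 -6.98 17.08]
(-128, 0, 148) [402.85  17.28  47.43] [ 0.29  0.71 -0.5   2.36  1.26  0.26 -1.88] 1.4786921589468322e-05 4.211183605772783e-05 [-0.09  0.28 -0.13  1.87 -6.98 17.08]
(-128, 25, 185) [381.42  30.15  84.43] [ 0.35  0.63 -0.64  2.39  1.1   0.33 -1.78] 1.330295132463681e-06 3.1041926972691074e-06 [-0.11  0.29 -0.1   1.87 -6.98 17.08]
```

>>> apply_moves:
  increments:
    - {"tx": -0.006,"ty": 0.018,"tz": 0,"rx": 0.15,"ry": -0.57,"rz": 1.42,"claw": 0}
    - {"tx": -0.011,"ty": 0.036,"tz": 0,"rx": 0.31,"ry": -1.15,"rz": 2.84,"claw": 0}
    - {"tx": -0.017,"ty": 0.054,"tz": 0,"rx": 0.47,"ry": -1.74,"rz": 4.27,"claw": 0}
    - {"tx": -0.022,"ty": 0.072,"tz": 0,"rx": 0.62,"ry": -2.33,"rz": 5.7,"claw": 0}
    - {"tx": -0.028,"ty": 0.09,"tz": 0,"rx": 0.78,"ry": -2.91,"rz": 7.1,"claw": 0}
    - {"tx": -0.033,"ty": 0.108,"tz": 0,"rx": 0.93,"ry": -3.5,"rz": 8.5,"claw": 0}
    - {"tx": -0.039,"ty": 0.126,"tz": -0.005,"rx": 1.09,"ry": -4.07,"rz": 9.96,"claw": 0}
    - {"tx": -0.044,"ty": 0.144,"tz": -0.01,"rx": 1.25,"ry": -4.65,"rz": 11.4,"claw": 0}
    - {"tx": -0.05,"ty": 0.162,"tz": -0.015,"rx": 1.4,"ry": -5.23,"rz": 12.8,"claw": 0}
    - {"tx": -0.056,"ty": 0.18,"tz": -0.02,"rx": 1.56,"ry": -5.8,"rz": 14.2,"claw": 0}
    - {"tx": -0.061,"ty": 0.198,"tz": -0.025,"rx": 1.71,"ry": -6.4,"rz": 15.6,"claw": 0}
    - {"tx": -0.066,"ty": 0.217,"tz": -0.029,"rx": 1.87,"ry": -6.98,"rz": 17.08,"claw": 0}

```text
clock: 16.45
eef_pos: [421.9, -42.0, 148.9]
tool_rot: [3.141, -0.083, 1.036]
force: [-0.7, -0.3, -0.5]
width: 15.2
```

>>> apply_moves:
  increments:
    - {"tx": 0.01,"ty": 0.017,"tz": 0.008,"rx": 0,"ry": 0,"rz": 0,"claw": 0}
    - {"tx": 0.02,"ty": 0.034,"tz": 0.017,"rx": 0,"ry": 0,"rz": 0,"claw": 0}
    - {"tx": 0.02,"ty": 0.034,"tz": 0.017,"rx": 0,"ry": 0,"rz": 0,"claw": 0}

```text
clock: 16.75
eef_pos: [444.4, -6.7, 166.9]
tool_rot: [3.14, -0.084, 1.034]
force: [0.4, 0.2, -1.2]
width: 15.1
```

```bash
cat > st.py <<'E'
from h import *
p,r,s=now();print("t",s["clock"],p,"F",s["force"],"Fcab",RC.inv().apply(s["force"]),"tq",s["torque"],"q",s["qpos"]); print("hook",hook(),"tip",hook(pt=(137.7,0,-27)),"pole yaw/pitch/roll",pole(r),"w",s["width"])
E
python3 st.py; python3 - <<'E'
from h import *
p,r,s=now()
for h in((-75,-52,274),(-32,-52,295)):
    a,b=tcp(h,33);print(inc(a,b,p,r))
E
```

```text
t 16.75 [444.42  -6.71 166.86] F [ 0.43  0.2  -1.23] Fcab [ 0.39 -0.26 -1.23] tq [-0.1   0.02 -0.03] q [-0.03  0.43  0.06  2.17 -0.2   0.5  -0.34]
hook [-126.76  -47.27  266.91] tip [-127.76  -47.32  238.91] pole yaw/pitch/roll [59.29 32.77 -0.1 ] w 15.051291596057276
[ 0.03  0.04  0.01  0.05 -0.01 -0.05]
[ 0.05  0.08  0.03  0.05 -0.01 -0.05]
```

>>> apply_moves:
  increments:
    - {"tx": 0.009,"ty": 0.015,"tz": 0.002,"rx": 0,"ry": 0,"rz": 0,"claw": 0}
    - {"tx": 0.018,"ty": 0.03,"tz": 0.004,"rx": 0,"ry": 0,"rz": 0,"claw": 0}
    - {"tx": 0.027,"ty": 0.045,"tz": 0.006,"rx": 0,"ry": 0,"rz": 0,"claw": 0}
    - {"tx": 0.034,"ty": 0.057,"tz": 0.014,"rx": 0,"ry": 0,"rz": 0,"claw": 0}
    - {"tx": 0.042,"ty": 0.069,"tz": 0.022,"rx": 0,"ry": 0,"rz": 0,"claw": 0}
    - {"tx": 0.049,"ty": 0.0815,"tz": 0.029,"rx": 0,"ry": 0,"rz": 0,"claw": 0}
    - {"tx": 0.049,"ty": 0.0815,"tz": 0.029,"rx": 0,"ry": 0,"rz": 0,"claw": 0}
    - {"tx": 0.045,"ty": 0.084,"tz": 0.029,"rx": 0,"ry": 0,"rz": 0,"claw": 0}
    - {"tx": 0.041,"ty": 0.0865,"tz": 0.029,"rx": 0,"ry": 0,"rz": 0,"claw": 0}
    - {"tx": 0.041,"ty": 0.0865,"tz": 0.029,"rx": 0,"ry": 0,"rz": 0,"claw": 0}

```text
clock: 17.75
eef_pos: [482.3, 77.4, 194.6]
tool_rot: [-3.14, -0.081, 1.03]
force: [0.3, 0.6, -1.2]
width: 15.2
```

```bash
python3 st.py
```

```text
t 17.75 [482.33  77.37 194.63] F [ 0.34  0.55 -1.21] Fcab [ 0.65 -0.01 -1.21] tq [-0.1   0.05  0.01] q [-0.24  0.43  0.1   2.04 -0.18  0.62 -0.55]
hook [-34.83 -37.33 294.23] tip [-35.93 -37.27 266.23] pole yaw/pitch/roll [58.95 32.58  0.13] w 15.198768329495344
```

>>> apply_moves:
  increments:
    - {"tx": 0.0022,"ty": 0.0038,"tz": 0,"rx": 0,"ry": 0,"rz": 0,"claw": 0}
    - {"tx": 0.0005,"ty": 0.0048,"tz": 0,"rx": 0,"ry": 0,"rz": 0,"claw": 0}
    - {"tx": -0.0012,"ty": 0.0058,"tz": 0,"rx": 0,"ry": 0,"rz": 0,"claw": 0}
    - {"tx": -0.003,"ty": 0.0069,"tz": 0,"rx": 0,"ry": 0,"rz": 0,"claw": 0}
    - {"tx": -0.003,"ty": 0.0069,"tz": 0,"rx": 0,"ry": 0,"rz": 0,"claw": 0}

```text
clock: 18.25
eef_pos: [480.6, 84.7, 195.1]
tool_rot: [-3.141, -0.082, 1.03]
force: [-0.2, 0.1, -0.9]
width: 15.2
```

>>> apply_moves:
  increments:
    - {"tx": -0.0017,"ty": 0.001,"tz": 0,"rx": 0,"ry": 0,"rz": 0,"claw": 0}
    - {"tx": -0.0034,"ty": 0.002,"tz": 0,"rx": 0,"ry": 0,"rz": 0,"claw": 0}
    - {"tx": -0.0051,"ty": 0.0031,"tz": 0,"rx": 0,"ry": 0,"rz": 0,"claw": 0}
    - {"tx": -0.0068,"ty": 0.0041,"tz": 0,"rx": 0,"ry": 0,"rz": 0,"claw": 0}
    - {"tx": -0.0068,"ty": 0.0041,"tz": 0,"rx": 0,"ry": 0,"rz": 0,"claw": 0}

```text
clock: 18.75
eef_pos: [473.9, 88.9, 195.1]
tool_rot: [-3.141, -0.082, 1.031]
force: [1.1, -0.1, -0.1]
width: 14.8
```

```bash
python3 st.py
```

```text
t 18.75 [473.9   88.89 195.12] F [ 1.08 -0.08 -0.11] Fcab [ 0.49 -0.97 -0.11] tq [-0.15  0.04 -0.01] q [-0.27  0.42  0.1   2.06 -0.18  0.61 -0.58]
hook [-29.43 -23.94 294.89] tip [-30.48 -23.93 266.89] pole yaw/pitch/roll [59.03 32.66  0.02] w 14.849108318321722
```

>>> apply_moves:
  increments:
    - {"tx": -0.0013,"ty": 0.0008,"tz": 0,"rx": 0,"ry": 0,"rz": 0,"claw": 0}
    - {"tx": -0.0026,"ty": 0.0015,"tz": 0,"rx": 0,"ry": 0,"rz": 0,"claw": 0}
    - {"tx": -0.0034,"ty": 0.0021,"tz": 0,"rx": 0,"ry": 0,"rz": 0,"claw": 0}
    - {"tx": -0.0034,"ty": 0.0021,"tz": 0,"rx": 0,"ry": 0,"rz": 0,"claw": 0}

```text
clock: 19.15
eef_pos: [470.7, 90.9, 195.1]
tool_rot: [-3.141, -0.082, 1.03]
force: [0.1, -0.6, -1.1]
width: 15.5
```

```bash
python3 st.py
```

```text
t 19.15 [470.68  90.89 195.11] F [ 0.11 -0.56 -1.14] Fcab [-0.42 -0.38 -1.14] tq [-0.14  0.09  0.07] q [-0.28  0.42  0.1   2.07 -0.18  0.61 -0.58]
hook [-29.37 -20.16 294.89] tip [-30.43 -20.15 266.9 ] pole yaw/pitch/roll [59.03 32.66  0.02] w 15.535122761545562
```

>>> apply_moves:
  increments:
    - {"tx": -0.0017,"ty": 0.001,"tz": 0,"rx": 0,"ry": 0,"rz": 0,"claw": 0}
    - {"tx": -0.0034,"ty": 0.002,"tz": 0,"rx": 0,"ry": 0,"rz": 0,"claw": 0}
    - {"tx": -0.0051,"ty": 0.0031,"tz": 0,"rx": 0,"ry": 0,"rz": 0,"claw": 0}
    - {"tx": -0.0068,"ty": 0.0041,"tz": 0,"rx": 0,"ry": 0,"rz": 0,"claw": 0}
    - {"tx": -0.0068,"ty": 0.0041,"tz": 0,"rx": 0,"ry": 0,"rz": 0,"claw": 0}

```text
clock: 19.65
eef_pos: [463.6, 95.1, 195.1]
tool_rot: [-3.141, -0.082, 1.031]
force: [-0.4, 0.2, -0.3]
width: 15.6
```

```bash
python3 st.py
```

```text
t 19.65 [463.64  95.12 195.07] F [-0.41  0.16 -0.31] Fcab [-0.07  0.43 -0.31] tq [-0.15  0.06 -0.04] q [-0.29  0.41  0.1   2.09 -0.18  0.6  -0.59]
hook [-29.37 -11.93 294.84] tip [-30.43 -11.92 266.84] pole yaw/pitch/roll [59.04 32.65  0.03] w 15.594502371159649
```

>>> apply_moves:
  increments:
    - {"tx": -0.0017,"ty": 0.001,"tz": 0,"rx": 0,"ry": 0,"rz": 0,"claw": 0}
    - {"tx": -0.0034,"ty": 0.002,"tz": 0,"rx": 0,"ry": 0,"rz": 0,"claw": 0}
    - {"tx": -0.0051,"ty": 0.0031,"tz": 0,"rx": 0,"ry": 0,"rz": 0,"claw": 0}
    - {"tx": -0.0051,"ty": 0.0031,"tz": 0,"rx": 0,"ry": 0,"rz": 0,"claw": 0}

```text
clock: 20.05
eef_pos: [458.6, 98.2, 195.1]
tool_rot: [-3.141, -0.082, 1.031]
force: [-0.6, 0.8, -1.1]
width: 15.3
```

```bash
python3 st.py
```

```text
t 20.05 [458.56  98.2  195.08] F [-0.59  0.78 -1.15] Fcab [ 0.37  0.91 -1.15] tq [-0.12  0.06 -0.1 ] q [-0.3   0.41  0.1   2.1  -0.18  0.59 -0.6 ]
hook [-29.34  -6.01 294.85] tip [-30.4   -5.99 266.85] pole yaw/pitch/roll [59.03 32.65  0.03] w 15.254310351318667
```

>>> apply_moves:
  increments:
    - {"tx": -0.0017,"ty": 0.001,"tz": 0,"rx": 0,"ry": 0,"rz": 0,"claw": 0}
    - {"tx": -0.0034,"ty": 0.002,"tz": 0,"rx": 0,"ry": 0,"rz": 0,"claw": 0}
    - {"tx": -0.0051,"ty": 0.0031,"tz": 0,"rx": 0,"ry": 0,"rz": 0,"claw": 0}
    - {"tx": -0.0051,"ty": 0.0031,"tz": 0,"rx": 0,"ry": 0,"rz": 0,"claw": 0}

```text
clock: 20.45
eef_pos: [453.5, 101.3, 195.1]
tool_rot: [-3.141, -0.082, 1.031]
force: [-0.3, 0.3, -0.8]
width: 15.3
```

```bash
python3 st.py
```

```text
t 20.45 [453.49 101.29 195.1 ] F [-0.34  0.25 -0.79] Fcab [ 0.04  0.42 -0.79] tq [-0.08  0.06 -0.03] q [-0.31  0.4   0.1   2.11 -0.18  0.59 -0.61]
hook [-29.3   -0.05 294.87] tip [-30.36  -0.04 266.87] pole yaw/pitch/roll [59.04 32.66  0.03] w 15.257667671295588
```

>>> apply_moves:
  increments:
    - {"tx": -0.0017,"ty": 0.001,"tz": 0,"rx": 0,"ry": 0,"rz": 0,"claw": 0}
    - {"tx": -0.0034,"ty": 0.002,"tz": 0,"rx": 0,"ry": 0,"rz": 0,"claw": 0}
    - {"tx": -0.0051,"ty": 0.0031,"tz": 0,"rx": 0,"ry": 0,"rz": 0,"claw": 0}
    - {"tx": -0.0051,"ty": 0.0031,"tz": 0,"rx": 0,"ry": 0,"rz": 0,"claw": 0}

```text
clock: 20.85
eef_pos: [450.4, 103.2, 195.5]
tool_rot: [3.139, -0.084, 1.026]
force: [4.8, -2.8, -2.3]
width: 15.2
```

```bash
python3 st.py
```

```text
t 20.85 [450.44 103.15 195.5 ] F [ 4.82 -2.81 -2.27] Fcab [ 0.07 -5.58 -2.27] tq [-0.75 -0.54 -0.86] q [-0.32  0.4   0.1   2.12 -0.18  0.58 -0.62]
hook [-29.44   3.23 295.48] tip [-30.46   3.15 267.48] pole yaw/pitch/roll [58.89 32.75 -0.2 ] w 15.240593344347065
```

>>> apply_moves:
  increments:
    - {"tx": 0.0034,"ty": -0.002,"tz": 0,"rx": 0,"ry": 0,"rz": 0,"claw": 0}
    - {"tx": 0.0034,"ty": -0.002,"tz": 0.008,"rx": 0,"ry": 0,"rz": 0,"claw": 0}
    - {"tx": 0.0034,"ty": -0.002,"tz": 0.016,"rx": 0,"ry": 0,"rz": 0,"claw": 0}
    - {"tx": 0.0034,"ty": -0.002,"tz": 0.023,"rx": 0,"ry": 0,"rz": 0,"claw": 0}
    - {"tx": 0.0034,"ty": -0.002,"tz": 0.023,"rx": 0,"ry": 0,"rz": 0,"claw": 0}

```text
clock: 21.35
eef_pos: [452.4, 102.9, 219.3]
tool_rot: [3.141, -0.084, 1.032]
force: [0.3, 1.2, -0.5]
width: 15.0
```

```bash
python3 st.py
```

```text
t 21.35 [452.39 102.86 219.35] F [ 0.27  1.16 -0.5 ] Fcab [ 1.13  0.37 -0.5 ] tq [-0.08  0.08 -0.02] q [-0.32  0.36  0.11  2.08 -0.16  0.65 -0.63]
hook [-28.69   1.96 319.35] tip [-29.71   1.94 291.35] pole yaw/pitch/roll [59.14 32.75 -0.07] w 15.026877660732406
```

>>> apply_moves:
  increments:
    - {"tx": -0.005,"ty": 0.003,"tz": 0,"rx": 0,"ry": 0,"rz": 0,"claw": 0}
    - {"tx": -0.01,"ty": 0.006,"tz": 0,"rx": 0,"ry": 0,"rz": 0,"claw": 0}
    - {"tx": -0.015,"ty": 0.009,"tz": 0,"rx": 0,"ry": 0,"rz": 0,"claw": 0}
    - {"tx": -0.0193,"ty": 0.0116,"tz": 0,"rx": 0,"ry": 0,"rz": 0,"claw": 0}
    - {"tx": -0.0193,"ty": 0.0116,"tz": -0.006,"rx": 0,"ry": 0,"rz": 0,"claw": 0}
    - {"tx": -0.0193,"ty": 0.0116,"tz": -0.01,"rx": 0,"ry": 0,"rz": 0,"claw": 0}
    - {"tx": -0.0193,"ty": 0.0116,"tz": -0.014,"rx": 0,"ry": 0,"rz": 0,"claw": 0}
    - {"tx": -0.0193,"ty": 0.0116,"tz": -0.014,"rx": 0,"ry": 0,"rz": 0,"claw": 0}

```text
clock: 22.15
eef_pos: [432.5, 113.5, 203.3]
tool_rot: [-3.141, -0.081, 1.03]
force: [-0.7, 0.3, -1.1]
width: 15.4
```

```bash
python3 st.py
```

```text
t 22.15 [432.53 113.54 203.35] F [-0.7   0.29 -1.1 ] Fcab [-0.11  0.75 -1.1 ] tq [-0.08  0.06  0.01] q [-0.35  0.37  0.1   2.14 -0.17  0.59 -0.66]
hook [-29.5   24.05 302.98] tip [-30.59  24.08 274.98] pole yaw/pitch/roll [58.97 32.6   0.07] w 15.437858751772467
```

>>> apply_moves:
  increments:
    - {"tx": 0,"ty": 0,"tz": -0.006,"rx": 0,"ry": 0,"rz": 0,"claw": 0}
    - {"tx": 0,"ty": 0,"tz": -0.012,"rx": 0,"ry": 0,"rz": 0,"claw": 0}
    - {"tx": 0,"ty": 0,"tz": -0.016,"rx": 0,"ry": 0,"rz": 0,"claw": 0}
    - {"tx": 0,"ty": 0,"tz": -0.016,"rx": 0,"ry": 0,"rz": 0,"claw": 0}
    - {"tx": -0.0015,"ty": -0.0026,"tz": -0.016,"rx": 0,"ry": 0,"rz": 0,"claw": 0}
    - {"tx": -0.003,"ty": -0.005,"tz": -0.016,"rx": 0,"ry": 0,"rz": 0,"claw": 0}
    - {"tx": -0.003,"ty": -0.005,"tz": -0.016,"rx": 0,"ry": 0,"rz": 0,"claw": 0}

```text
clock: 22.85
eef_pos: [429.7, 108.4, 188.3]
tool_rot: [3.142, -0.082, 1.03]
force: [0.5, -0.0, -1.7]
width: 15.2
```

```bash
python3 st.py
```

```text
t 22.85 [429.68 108.43 188.3 ] F [ 0.46 -0.04 -1.69] Fcab [ 0.2  -0.41 -1.69] tq [-0.08  0.04  0.05] q [-0.34  0.39  0.09  2.17 -0.18  0.54 -0.64]
hook [-35.47  23.96 288.1 ] tip [-36.52  23.96 260.1 ] pole yaw/pitch/roll [59.   32.67 -0.  ] w 15.244327550833209
```

```bash
cat > arc.py <<'E'
from kin import *
def bar(th,y=24):
    a=np.arctan2(34,122)+th; return np.array([-8-126.6*np.sin(a),y,155+126.6*np.cos(a)])
if __name__=="__main__":
  p,r,s=now()
  for p1,y1 in((33,59),(27,59),(27,66),(27,50),(30,70)):
    q=s["qpos"]; print(p1,y1)
    for th in np.linspace(0,1.4,8):
      f=th/1.4; a,b=tcp(bar(th)+[6,0,6],33+(p1-33)*f,np.radians(59+(y1-59)*f)); q,e,d=ik(a,b,q,reg=.01); 
      if th>.9: print("%.1f"%th,a,q,"%.1f %.1f"%(e,d))
E
python3 arc.py
```

```text
33 59
1.0 [384.87  33.94  97.72] [-0.27  0.55  0.25  2.39 -0.89  0.26  0.27] 0.0 0.0
1.2 [382.29  29.66  72.94] [-0.27  0.62  0.27  2.39 -1.07  0.26  0.46] 0.6 1.5
1.4 [382.31  29.68  47.66] [-0.25  0.68  0.24  2.37 -1.07  0.26  0.46] 1.4 3.9
27 59
1.0 [381.19  27.82 107.97] [-0.19  0.51  0.07  2.35 -0.17  0.27 -0.5 ] 0.0 0.0
1.2 [377.93  22.39  85.3 ] [-0.35  0.59  0.31  2.38 -0.71  0.26  0.06] 0.0 0.0
1.4 [377.27  21.29  62.15] [-0.4   0.66  0.39  2.39 -1.02  0.26  0.38] 0.0 0.0
27 66
1.0 [391.95  21.95 107.97] [-0.16  0.52  0.06  2.33 -0.13  0.29 -0.43] 0.0 0.0
1.2 [391.02  15.39  85.3 ] [-0.28  0.59  0.24  2.34 -0.53  0.26  0.  ] 0.0 0.0
1.4 [392.76  13.19  62.15] [-0.36  0.66  0.35  2.35 -0.88  0.26  0.37] 0.0 0.0
27 50
1.0 [368.17  36.7  107.97] [-0.29  0.51  0.18  2.39 -0.38  0.26 -0.43] 0.0 0.0
1.2 [362.28  33.33  85.3 ] [-0.42  0.59  0.37  2.42 -0.88  0.26  0.07] 0.0 0.0
1.4 [359.    34.37  62.15] [-0.45  0.66  0.39  2.42 -1.07  0.26  0.23] 0.3 0.7
30 70
1.0 [399.68  22.22 102.78] [-0.08  0.53 -0.01  2.32 -0.15  0.27 -0.35] 0.0 0.0
1.2 [400.32  15.84  79.02] [-0.24  0.6   0.24  2.34 -0.75  0.26  0.31] 0.0 0.0
1.4 [403.63  13.85  54.78] [-0.28  0.68  0.31  2.34 -1.05  0.26  0.64] 0.0 0.0
```

```bash
cat > seg.py <<'E'
import sys
from arc import *
p,r,s=now(); a0,a1,n=float(sys.argv[1]),float(sys.argv[2]),int(sys.argv[3])
for th in np.linspace(a0,a1,n+1)[1:]:
    f=max(th,0)/1.4; a,b=tcp(bar(th)+[6,0,6],33-6*f,np.radians(59+7*f)); v=inc(a,b,p,r); print(",".join("%.4f"%x for x in v[:3]),"|",",".join("%.2f"%x for x in v[3:]))
E
python3 seg.py 0 .25 6
```

```text
-0.0024,-0.0048,-0.0070 | 0.03,-0.02,0.04
-0.0047,-0.0096,-0.0083 | -0.00,0.00,0.08
-0.0069,-0.0143,-0.0099 | -0.03,0.02,0.12
-0.0091,-0.0189,-0.0116 | -0.07,0.04,0.17
-0.0113,-0.0235,-0.0135 | -0.10,0.06,0.21
-0.0134,-0.0280,-0.0156 | -0.13,0.08,0.25
```

```bash
sed -i 's/\[6,0,6\],33-6/[6,0,8],33-6/' seg.py; python3 seg.py 0 .25 6|tail -1
```

```text
-0.0134,-0.0280,-0.0136 | -0.13,0.08,0.25
```

>>> apply_moves:
  increments:
    - {"tx": -0.0024,"ty": -0.0048,"tz": -0.0035,"rx": 0,"ry": 0,"rz": 0.04,"claw": 0}
    - {"tx": -0.0047,"ty": -0.0096,"tz": -0.006,"rx": 0,"ry": 0,"rz": 0.08,"claw": 0}
    - {"tx": -0.0069,"ty": -0.0143,"tz": -0.008,"rx": -0.03,"ry": 0.02,"rz": 0.12,"claw": 0}
    - {"tx": -0.0091,"ty": -0.0189,"tz": -0.0096,"rx": -0.07,"ry": 0.04,"rz": 0.17,"claw": 0}
    - {"tx": -0.0113,"ty": -0.0235,"tz": -0.0115,"rx": -0.1,"ry": 0.06,"rz": 0.21,"claw": 0}
    - {"tx": -0.0134,"ty": -0.028,"tz": -0.0136,"rx": -0.13,"ry": 0.08,"rz": 0.25,"claw": 0}

```text
clock: 23.45
eef_pos: [416.2, 80.4, 174.3]
tool_rot: [-3.141, -0.068, 1.052]
force: [0.7, 1.9, -1.0]
width: 15.0
```

```bash
python3 st.py; python3 seg.py .25 .5 6; python3 - <<'E'
import sys; sys.path.insert(0,".")
from h import *
from arc import bar
S=get_image("side");T=get_image("top")
P=[RC.apply(bar(t))+CO for t in(0,.25,.5)];print(proj("side",P),proj("top",P))
z=lambda i,x,y,w,h,f:cv2.resize(np.ascontiguousarray(i[y:y+h,x:x+w,::-1]),None,fx=f,fy=f,interpolation=cv2.INTER_CUBIC)
m=np.zeros((400,800,3),np.uint8);m[:,:400]=z(S,120,110,160,160,2.5);m[:,400:]=z(T,80,160,160,160,2.5);cv2.imwrite("pics/c6.png",m)
E
```

```text
t 23.45 [416.18  80.42 174.33] F [ 0.66  1.9  -1.05] Fcab [ 1.97  0.41 -1.05] tq [ 0.14 -0.05  0.04] q [-0.28  0.39  0.08  2.22 -0.18  0.49 -0.57]
hook [-65.1   24.11 272.28] tip [-66.54  24.09 244.3 ] pole yaw/pitch/roll [60.28 31.88  0.04] w 14.997041948275717
-0.0020,-0.0043,-0.0019 | -0.03,0.01,0.03
-0.0040,-0.0086,-0.0044 | -0.06,0.03,0.07
-0.0059,-0.0128,-0.0071 | -0.09,0.04,0.12
-0.0077,-0.0168,-0.0099 | -0.12,0.06,0.16
-0.0095,-0.0208,-0.0129 | -0.15,0.08,0.20
-0.0112,-0.0246,-0.0161 | -0.18,0.09,0.24
[[187.97 136.74]
 [187.79 146.88]
 [188.1  158.29]] [[141.13 214.22]
 [152.13 225.19]
 [162.74 235.61]]
```

View pics/c6.png

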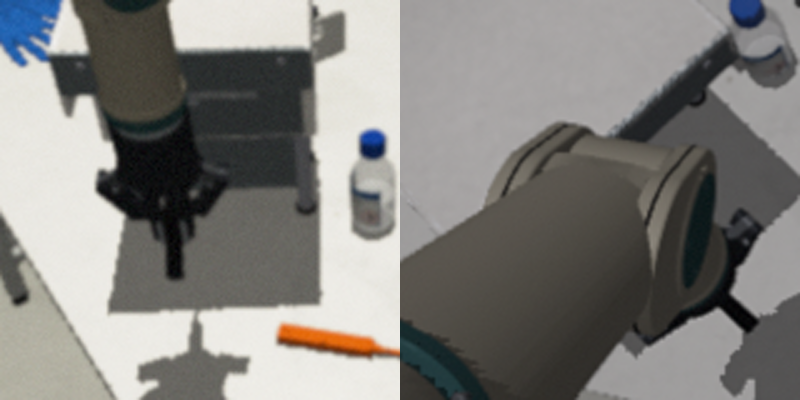

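The force of about 2 N against the pull matches the hinge: it is hooked. The view shows only the hood front and gripper (the hatch stays hidden). Continue the arc.

>>> apply_moves:
  increments:
    - {"tx": -0.002,"ty": -0.0043,"tz": -0.0019,"rx": -0.03,"ry": 0.01,"rz": 0.03,"claw": 0}
    - {"tx": -0.004,"ty": -0.0086,"tz": -0.0044,"rx": -0.06,"ry": 0.03,"rz": 0.07,"claw": 0}
    - {"tx": -0.0059,"ty": -0.0128,"tz": -0.0071,"rx": -0.09,"ry": 0.04,"rz": 0.12,"claw": 0}
    - {"tx": -0.0077,"ty": -0.0168,"tz": -0.0099,"rx": -0.12,"ry": 0.06,"rz": 0.16,"claw": 0}
    - {"tx": -0.0095,"ty": -0.0208,"tz": -0.0129,"rx": -0.15,"ry": 0.08,"rz": 0.2,"claw": 0}
    - {"tx": -0.0112,"ty": -0.0246,"tz": -0.0161,"rx": -0.18,"ry": 0.09,"rz": 0.24,"claw": 0}

```text
clock: 24.15
eef_pos: [405.0, 56.0, 158.1]
tool_rot: [3.141, -0.051, 1.074]
force: [0.2, 2.4, -2.1]
width: 15.4
```

```bash
python3 st.py; python3 seg.py .5 .8 8
```

```text
t 24.15 [405.    55.97 158.09] F [ 0.23  2.37 -2.14] Fcab [ 2.15  1.02 -2.14] tq [ 0.22 -0.03  0.09] q [-0.23  0.41  0.08  2.26 -0.17  0.44 -0.51]
hook [-90.22  24.11 253.65] tip [-92.14  24.02 225.7 ] pole yaw/pitch/roll [61.52 30.88 -0.01] w 15.355706825307442
-0.0015,-0.0034,-0.0029 | -0.03,0.02,0.04
-0.0028,-0.0066,-0.0060 | -0.06,0.03,0.07
-0.0041,-0.0097,-0.0092 | -0.09,0.05,0.11
-0.0054,-0.0127,-0.0125 | -0.12,0.06,0.15
-0.0065,-0.0155,-0.0160 | -0.14,0.08,0.19
-0.0076,-0.0182,-0.0195 | -0.17,0.09,0.22
-0.0086,-0.0208,-0.0232 | -0.20,0.11,0.26
-0.0096,-0.0233,-0.0269 | -0.23,0.12,0.30
```

>>> apply_moves:
  increments:
    - {"tx": -0.0015,"ty": -0.0034,"tz": -0.0029,"rx": -0.03,"ry": 0.02,"rz": 0.04,"claw": 0}
    - {"tx": -0.0028,"ty": -0.0066,"tz": -0.006,"rx": -0.06,"ry": 0.03,"rz": 0.07,"claw": 0}
    - {"tx": -0.0041,"ty": -0.0097,"tz": -0.0092,"rx": -0.09,"ry": 0.05,"rz": 0.11,"claw": 0}
    - {"tx": -0.0054,"ty": -0.0127,"tz": -0.0125,"rx": -0.12,"ry": 0.06,"rz": 0.15,"claw": 0}
    - {"tx": -0.0065,"ty": -0.0155,"tz": -0.016,"rx": -0.14,"ry": 0.08,"rz": 0.19,"claw": 0}
    - {"tx": -0.0076,"ty": -0.0182,"tz": -0.0195,"rx": -0.17,"ry": 0.09,"rz": 0.22,"claw": 0}
    - {"tx": -0.0086,"ty": -0.0208,"tz": -0.0232,"rx": -0.2,"ry": 0.11,"rz": 0.26,"claw": 0}
    - {"tx": -0.0096,"ty": -0.0233,"tz": -0.0269,"rx": -0.23,"ry": 0.12,"rz": 0.3,"claw": 0}

```text
clock: 24.95
eef_pos: [395.7, 33.0, 131.2]
tool_rot: [3.141, -0.029, 1.1]
force: [0.8, 5.8, -2.0]
width: 15.1
```

```bash
python3 st.py; python3 seg.py .8 1.1 8
```

```text
t 24.95 [395.74  32.99 131.21] F [ 0.8   5.79 -1.99] Fcab [ 5.38  2.29 -1.99] tq [ 0.53 -0.09  0.18] q [-0.18  0.47  0.07  2.3  -0.15  0.36 -0.45]
hook [-112.8    24.02  223.7 ] tip [-115.35   23.82  195.8 ] pole yaw/pitch/roll [63.05 29.6  -0.04] w 15.080147196987358
-0.0011,-0.0026,-0.0039 | -0.03,0.02,0.03
-0.0019,-0.0048,-0.0078 | -0.06,0.04,0.07
-0.0026,-0.0068,-0.0117 | -0.09,0.05,0.11
-0.0031,-0.0087,-0.0158 | -0.12,0.07,0.14
-0.0036,-0.0105,-0.0199 | -0.15,0.08,0.18
-0.0040,-0.0121,-0.0240 | -0.18,0.09,0.22
-0.0044,-0.0135,-0.0282 | -0.20,0.11,0.26
-0.0046,-0.0149,-0.0325 | -0.23,0.12,0.29
```

>>> apply_moves:
  increments:
    - {"tx": -0.0003,"ty": -0.0012,"tz": -0.005,"rx": -0.03,"ry": 0.02,"rz": 0.03,"claw": 0}
    - {"tx": -0.0007,"ty": -0.0026,"tz": -0.01,"rx": -0.06,"ry": 0.04,"rz": 0.07,"claw": 0}
    - {"tx": -0.0011,"ty": -0.0042,"tz": -0.0145,"rx": -0.09,"ry": 0.05,"rz": 0.11,"claw": 0}
    - {"tx": -0.0016,"ty": -0.0061,"tz": -0.0188,"rx": -0.12,"ry": 0.07,"rz": 0.14,"claw": 0}
    - {"tx": -0.0021,"ty": -0.0079,"tz": -0.0229,"rx": -0.15,"ry": 0.08,"rz": 0.18,"claw": 0}
    - {"tx": -0.0025,"ty": -0.0095,"tz": -0.027,"rx": -0.18,"ry": 0.09,"rz": 0.22,"claw": 0}
    - {"tx": -0.0029,"ty": -0.0109,"tz": -0.0312,"rx": -0.2,"ry": 0.11,"rz": 0.26,"claw": 0}
    - {"tx": -0.0031,"ty": -0.0123,"tz": -0.0355,"rx": -0.23,"ry": 0.12,"rz": 0.29,"claw": 0}

```text
clock: 25.75
eef_pos: [392.5, 20.3, 95.7]
tool_rot: [3.142, -0.006, 1.124]
force: [-0.6, 0.3, 1.7]
width: 15.6
```

```bash
sed -i 's/\[6,0,8\],33-6/[9,0,5],33-6/' seg.py; python3 st.py; python3 seg.py 1.1 1.4 8
```

```text
t 25.75 [392.52  20.32  95.7 ] F [-0.56  0.28  1.67] Fcab [-0.04  0.63  1.67] tq [ 0.05 -0.05 -0.02] q [-0.16  0.55  0.06  2.33 -0.14  0.26 -0.42]
hook [-123.51   23.78  184.97] tip [-126.68   23.48  157.13] pole yaw/pitch/roll [64.43 28.29 -0.  ] w 15.55659846312127
0.0001,-0.0008,-0.0042 | -0.03,0.01,0.05
0.0000,-0.0018,-0.0085 | -0.06,0.03,0.09
0.0001,-0.0026,-0.0128 | -0.09,0.04,0.13
0.0002,-0.0033,-0.0172 | -0.12,0.06,0.17
0.0005,-0.0039,-0.0215 | -0.15,0.07,0.20
0.0008,-0.0042,-0.0259 | -0.17,0.08,0.24
0.0013,-0.0045,-0.0302 | -0.20,0.10,0.28
0.0018,-0.0046,-0.0345 | -0.23,0.11,0.32
```

>>> apply_moves:
  increments:
    - {"tx": 0,"ty": -0.0008,"tz": -0.0042,"rx": -0.03,"ry": 0.01,"rz": 0.05,"claw": 0}
    - {"tx": 0,"ty": -0.0018,"tz": -0.0085,"rx": -0.06,"ry": 0.03,"rz": 0.09,"claw": 0}
    - {"tx": 0,"ty": -0.0026,"tz": -0.0128,"rx": -0.09,"ry": 0.04,"rz": 0.13,"claw": 0}
    - {"tx": 0.0002,"ty": -0.0033,"tz": -0.0172,"rx": -0.12,"ry": 0.06,"rz": 0.17,"claw": 0}
    - {"tx": 0.0005,"ty": -0.0039,"tz": -0.0215,"rx": -0.15,"ry": 0.07,"rz": 0.2,"claw": 0}

```text
clock: 26.25
eef_pos: [393.1, 16.7, 74.4]
tool_rot: [3.141, 0.009, 1.143]
force: [-1.2, 0.9, -0.2]
width: 15.1
```

```bash
python3 st.py; python3 seg.py 1.28 1.44 5
```

```text
t 26.25 [393.15  16.72  74.39] F [-1.19  0.89 -0.23] Fcab [ 0.15  1.48 -0.23] tq [0.1  0.09 0.12] q [-0.26  0.61  0.21  2.34 -0.5   0.23 -0.04]
hook [-125.28   24.11  161.63] tip [-128.84   23.7   133.84] pole yaw/pitch/roll [65.48 27.47 -0.01] w 15.097552746550294
0.0001,-0.0005,-0.0031 | -0.02,0.01,0.02
0.0004,-0.0008,-0.0068 | -0.04,0.02,0.05
0.0008,-0.0009,-0.0105 | -0.07,0.03,0.08
0.0013,-0.0010,-0.0142 | -0.09,0.04,0.11
0.0018,-0.0009,-0.0178 | -0.12,0.05,0.15
```

>>> apply_moves:
  increments:
    - {"tx": 0.0001,"ty": -0.0005,"tz": -0.0031,"rx": -0.02,"ry": 0.01,"rz": 0.02,"claw": 0}
    - {"tx": 0.0004,"ty": -0.0008,"tz": -0.0068,"rx": -0.04,"ry": 0.02,"rz": 0.05,"claw": 0}
    - {"tx": 0.0008,"ty": -0.0009,"tz": -0.0105,"rx": -0.07,"ry": 0.03,"rz": 0.08,"claw": 0}
    - {"tx": 0.0013,"ty": -0.001,"tz": -0.0142,"rx": -0.09,"ry": 0.04,"rz": 0.11,"claw": 0}
    - {"tx": 0.0016,"ty": -0.001,"tz": -0.016,"rx": -0.1,"ry": 0.04,"rz": 0.13,"claw": 0}

```text
clock: 26.75
eef_pos: [395.0, 16.2, 58.3]
tool_rot: [3.141, 0.018, 1.155]
force: [-0.5, 0.8, 4.4]
width: 15.2
```

```bash
python3 st.py; python3 - <<'E'
from h import *
from arc import bar
P=[RC.apply(bar(1.4))+CO]+[RC.apply([-8-104*np.sin(t),y,155+104*np.cos(t)])+CO for t in(1.4,0) for y in(-115,)]
print(proj("side",P))
S=get_image("side");x,y=120,110
cv2.imwrite("pics/c7.png",cv2.resize(np.ascontiguousarray(S[110:240,120:280,::-1]),None,fx=4,fy=4,interpolation=cv2.INTER_CUBIC))
E
```

```text
t 26.75 [395.01  16.2   58.27] F [-0.54  0.8   4.36] Fcab [0.41 0.87 4.36] tq [ 0.78 -0.3  -0.01] q [-0.33  0.66  0.3   2.34 -0.79  0.24  0.27]
hook [-124.18   24.04  144.2 ] tip [-127.99   23.55  116.45] pole yaw/pitch/roll [66.16 26.94 -0.03] w 15.152167330149275
[[192.49 195.41]
 [241.23 179.93]
 [239.23 133.35]]
```

View pics/c7.png

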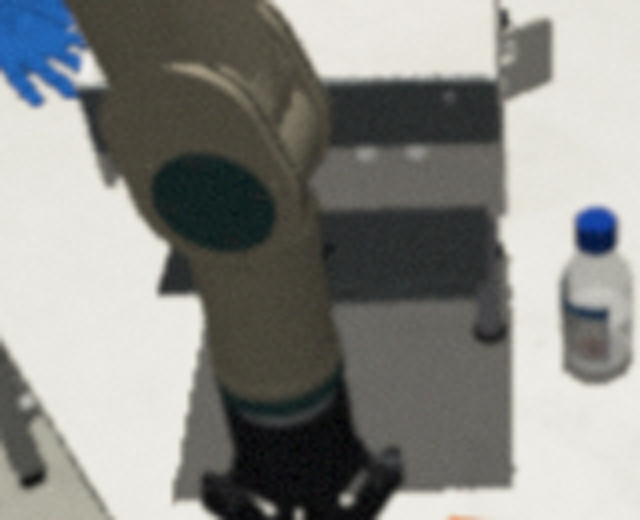

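Hatch lies near-horizontal (its far right corner at side ≈(242,185), predicted (241,180)) and presses on its stop. Push a little more, hold, then lift the hook out.

>>> apply_moves:
  increments:
    - {"tx": 0,"ty": 0,"tz": -0.0015,"rx": 0,"ry": 0,"rz": 0,"claw": 0}
    - {"tx": 0,"ty": 0,"tz": -0.0015,"rx": 0,"ry": 0,"rz": 0,"claw": 0}
    - {"tx": 0,"ty": 0,"tz": -0.0015,"rx": 0,"ry": 0,"rz": 0,"claw": 0}
    - {"tx": 0,"ty": 0,"tz": -0.0015,"rx": 0,"ry": 0,"rz": 0,"claw": 0}

```text
clock: 27.2
eef_pos: [395.2, 16.4, 57.2]
tool_rot: [3.141, 0.017, 1.154]
force: [1.3, 3.8, 5.2]
width: 15.0
```

>>> apply_moves:
  increments:
    - {"tx": 0,"ty": 0,"tz": 0.003,"rx": 0,"ry": 0,"rz": 0,"claw": 0}
    - {"tx": 0,"ty": 0,"tz": 0.007,"rx": 0,"ry": 0,"rz": 0,"claw": 0}
    - {"tx": 0,"ty": 0,"tz": 0.012,"rx": 0,"ry": 0,"rz": 0,"claw": 0}
    - {"tx": 0,"ty": 0,"tz": 0.017,"rx": 0,"ry": 0,"rz": 0,"claw": 0}

```text
clock: 27.6
eef_pos: [394.4, 15.4, 74.3]
tool_rot: [3.141, 0.019, 1.153]
force: [1.8, 1.5, -4.5]
width: 14.6
```

```bash
python3 st.py
```

```text
t 27.6 [394.45  15.44  74.33] F [ 1.83  1.51 -4.52] Fcab [ 2.24 -0.79 -4.52] tq [ 0.06 -0.13 -0.02] q [-0.38  0.64  0.38  2.33 -0.78  0.3   0.27]
hook [-125.02   23.9   160.14] tip [-128.85   23.42  132.39] pole yaw/pitch/roll [66.07 26.89 -0.01] w 14.62574380825345
```

>>> apply_moves:
  increments:
    - {"tx": 0.001,"ty": 0.0017,"tz": -0.006,"rx": 0,"ry": 0,"rz": 0,"claw": 0}
    - {"tx": 0.002,"ty": 0.0034,"tz": -0.011,"rx": 0,"ry": 0,"rz": 0,"claw": 0}
    - {"tx": 0.0025,"ty": 0.0042,"tz": -0.016,"rx": 0,"ry": 0,"rz": 0,"claw": 0}
    - {"tx": 0.0025,"ty": 0.0042,"tz": -0.016,"rx": 0,"ry": 0,"rz": 0,"claw": 0}

```text
clock: 28.0
eef_pos: [396.5, 19.5, 57.4]
tool_rot: [-3.141, 0.019, 1.152]
force: [-0.4, -1.2, 1.4]
width: 14.7
```

```bash
python3 st.py
```

```text
t 28.0 [396.51  19.46  57.4 ] F [-0.38 -1.19  1.37] Fcab [-1.22 -0.29  1.37] tq [0.01 0.04 0.03] q [-0.36  0.67  0.34  2.34 -0.85  0.26  0.33]
hook [-120.44   24.04  143.14] tip [-124.3    23.59  115.39] pole yaw/pitch/roll [66.01 26.87  0.06] w 14.712164429460882
```

```bash
python3 - <<'E'
from kin import *
p,r,s=now();q=s["qpos"]
for h,pi,y in(((-120,24,147),29,66),((-120,24,150),31,66),((-119,24,158),32,66),((-119,24,175),32,66),((-119,24,190),32,66)):
    a,b=tcp(h,pi,np.radians(y)); q,e,d=ik(a,b,q,reg=.01,m=.01); print(h,inc(a,b,p,r),q,"%.1f %.1f"%(e,d))
E
```

```text
(-120, 24, 147) [ 0.    0.   -0.    0.39 -0.18 -0.01] [-0.32  0.67  0.3   2.35 -0.99  0.24  0.47] 0.0 0.0
(-120, 24, 150) [ 0.    0.01 -0.    0.75 -0.35 -0.01] [-0.28  0.67  0.27  2.36 -1.09  0.24  0.59] 0.1 0.3
(-119, 24, 158) [ 0.    0.01  0.    0.93 -0.43 -0.01] [-0.25  0.65  0.25  2.36 -1.09  0.24  0.6 ] 0.0 0.1
(-119, 24, 175) [ 0.    0.01  0.02  0.93 -0.43 -0.01] [-0.31  0.62  0.33  2.35 -1.02  0.3   0.54] 0.0 0.0
(-119, 24, 190) [ 0.    0.01  0.03  0.93 -0.43 -0.01] [-0.36  0.6   0.4   2.35 -0.96  0.35  0.48] 0.0 0.0
```

```bash
python3 - <<'E'
from h import *
np.set_printoptions(precision=4,suppress=True)
p,r,s=now()
for h,pi in(((-120,24,146),29),((-120,24,148),31),((-119.5,24,152),32),((-119,24,158),32)):
    a,b=tcp(h,pi,np.radians(66)); print(inc(a,b,p,r))
E
```

```text
[ 0.0016  0.0034 -0.0024  0.386  -0.1828 -0.0064]
[ 0.0029  0.0064 -0.0053  0.7515 -0.3454 -0.0066]
[ 0.0039  0.0083 -0.0036  0.9342 -0.4267 -0.0067]
[ 0.0041  0.0088  0.0024  0.9342 -0.4267 -0.0067]
```

>>> apply_moves:
  increments:
    - {"tx": 0.0016,"ty": 0.0034,"tz": -0.0024,"rx": 0.39,"ry": -0.18,"rz": 0,"claw": 0}
    - {"tx": 0.0029,"ty": 0.0064,"tz": -0.0053,"rx": 0.75,"ry": -0.35,"rz": 0,"claw": 0}
    - {"tx": 0.0039,"ty": 0.0083,"tz": -0.0036,"rx": 0.93,"ry": -0.43,"rz": 0,"claw": 0}
    - {"tx": 0.0041,"ty": 0.0088,"tz": 0.0024,"rx": 0.93,"ry": -0.43,"rz": 0,"claw": 0}
    - {"tx": 0.0041,"ty": 0.0088,"tz": 0.0024,"rx": 0.93,"ry": -0.43,"rz": 0,"claw": 0}

```text
clock: 28.5
eef_pos: [401.4, 28.8, 61.0]
tool_rot: [3.139, -0.072, 1.151]
force: [-0.1, -0.3, -0.5]
width: 14.8
```

```bash
python3 st.py
```

```text
t 28.5 [401.43  28.78  60.98] F [-0.09 -0.28 -0.46] Fcab [-0.29 -0.07 -0.46] tq [-0.09  0.08  0.03] q [-0.26  0.65  0.25  2.36 -1.09  0.24  0.59]
hook [-118.27   23.62  159.41] tip [-119.59   23.39  131.43] pole yaw/pitch/roll [65.99 32.09 -0.15] w 14.815945947270801
```

>>> apply_moves:
  increments:
    - {"tx": -0.001,"ty": -0.0017,"tz": 0.003,"rx": 0,"ry": 0,"rz": 0,"claw": 0}
    - {"tx": -0.002,"ty": -0.0034,"tz": 0.007,"rx": 0,"ry": 0,"rz": 0,"claw": 0}
    - {"tx": -0.002,"ty": -0.0034,"tz": 0.011,"rx": 0,"ry": 0,"rz": 0,"claw": 0}
    - {"tx": -0.002,"ty": -0.0034,"tz": 0.011,"rx": 0,"ry": 0,"rz": 0,"claw": 0}

```text
clock: 28.9
eef_pos: [399.6, 25.4, 72.0]
tool_rot: [3.139, -0.072, 1.154]
force: [-0.3, 0.9, -0.6]
width: 15.3
```

```bash
python3 st.py
```

```text
t 28.9 [399.59  25.37  72.01] F [-0.34  0.9  -0.55] Fcab [ 0.59  0.75 -0.55] tq [-0.08  0.01  0.01] q [-0.29  0.63  0.31  2.36 -1.05  0.28  0.57]
hook [-122.15   23.88  170.38] tip [-123.48   23.64  142.4 ] pole yaw/pitch/roll [66.18 32.06 -0.18] w 15.288124098508973
```

Free so far. Lift on well clear of the bar.

>>> apply_moves:
  increments:
    - {"tx": 0,"ty": 0,"tz": 0.004,"rx": 0,"ry": 0,"rz": 0,"claw": 0}
    - {"tx": 0,"ty": 0,"tz": 0.008,"rx": 0,"ry": 0,"rz": 0,"claw": 0}
    - {"tx": 0,"ty": 0,"tz": 0.012,"rx": 0,"ry": 0,"rz": 0,"claw": 0}
    - {"tx": 0,"ty": 0,"tz": 0.016,"rx": 0,"ry": 0,"rz": 0,"claw": 0}
    - {"tx": 0,"ty": 0,"tz": 0.016,"rx": 0,"ry": 0,"rz": 0,"claw": 0}

```text
clock: 29.4
eef_pos: [399.5, 25.4, 87.9]
tool_rot: [3.139, -0.072, 1.154]
force: [-1.3, -0.7, -2.0]
width: 15.1
```

```bash
python3 st.py
```

```text
t 29.4 [399.54  25.35  87.94] F [-1.32 -0.66 -1.95] Fcab [-1.25  0.79 -1.95] tq [-0.1   0.03  0.04] q [-0.35  0.6   0.39  2.35 -0.98  0.34  0.51]
hook [-122.19   23.91  186.33] tip [-123.52   23.67  158.35] pole yaw/pitch/roll [66.18 32.07 -0.17] w 15.106905967656413
```

>>> apply_moves:
  increments:
    - {"tx": 0,"ty": 0,"tz": 0.008,"rx": 0,"ry": 0,"rz": 0,"claw": 0}
    - {"tx": -0.001,"ty": -0.002,"tz": 0.016,"rx": 0,"ry": 0,"rz": 0,"claw": 0}
    - {"tx": 0,"ty": -0.012,"tz": 0.03,"rx": 0,"ry": 0,"rz": 0,"claw": 0}
    - {"tx": 0.005,"ty": -0.03,"tz": 0.045,"rx": 0,"ry": 0,"rz": 0,"claw": 0}
    - {"tx": 0.015,"ty": -0.06,"tz": 0.06,"rx": 0,"ry": 0,"rz": 0,"claw": 0}
    - {"tx": 0.025,"ty": -0.09,"tz": 0.07,"rx": 0,"ry": 0,"rz": 0,"claw": 0}
    - {"tx": 0.025,"ty": -0.09,"tz": 0.07,"rx": 0,"ry": 0,"rz": 0,"claw": 0}

```text
clock: 30.1
eef_pos: [427.0, -69.4, 159.1]
tool_rot: [3.133, -0.07, 1.149]
force: [0.2, 0.2, -0.1]
width: 15.4
```

```bash
python3 st.py; python3 - <<'E'
from h import *
p,r,s=now(); print(inc(np.array([490.,-260.2,180]),R.from_euler("xyz",[np.pi,.488,-.506]),p,r))
S=get_image("side")
m=cv2.resize(np.ascontiguousarray(S[100:280,120:290,::-1]),None,fx=3.3,fy=3.3,interpolation=cv2.INTER_CUBIC); cv2.imwrite("pics/c8.png",m)
P=[RC.apply(hook(pt=x))+CO for x in((153.7,0,-4),(137.7,0,-27),(58,0,0))];print(proj("side",P))
E
```

```text
t 30.1 [427.01 -69.41 159.06] F [ 0.16  0.2  -0.11] Fcab [ 0.25 -0.03 -0.11] tq [-0.09  0.03 -0.02] q [-0.3   0.52  0.65  2.21 -0.69  0.6   0.45]
hook [-189.08  -48.54  257.21] tip [-190.44  -48.95  229.23] pole yaw/pitch/roll [66.09 31.96 -0.6 ] w 15.372492833785662
[  0.06  -0.19   0.02  -2.16   6.84 -18.44]
[[212.55 176.97]
 [213.76 185.41]
 [217.41 213.4 ]]
```

View pics/c8.png

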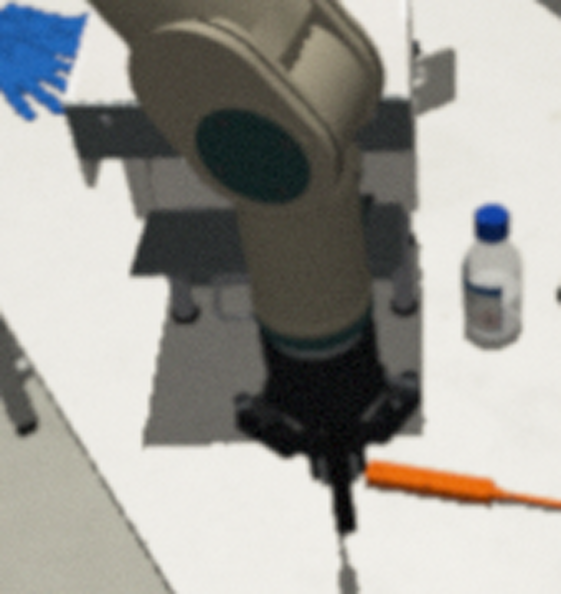

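The hatch is down with its eye loop visible (crop 235,297), and the pole is free. Back to the rack.

>>> apply_moves:
  increments:
    - {"tx": 0.005,"ty": -0.016,"tz": 0.006,"rx": -0.18,"ry": 0.57,"rz": -1.53,"claw": 0}
    - {"tx": 0.01,"ty": -0.032,"tz": 0.012,"rx": -0.36,"ry": 1.14,"rz": -3.07,"claw": 0}
    - {"tx": 0.016,"ty": -0.048,"tz": 0.018,"rx": -0.54,"ry": 1.71,"rz": -4.61,"claw": 0}
    - {"tx": 0.021,"ty": -0.064,"tz": 0.021,"rx": -0.72,"ry": 2.28,"rz": -6.15,"claw": 0}
    - {"tx": 0.026,"ty": -0.08,"tz": 0.021,"rx": -0.9,"ry": 2.85,"rz": -7.68,"claw": 0}
    - {"tx": 0.031,"ty": -0.095,"tz": 0.021,"rx": -1.08,"ry": 3.42,"rz": -9.22,"claw": 0}
    - {"tx": 0.037,"ty": -0.111,"tz": 0.021,"rx": -1.26,"ry": 3.99,"rz": -10.76,"claw": 0}
    - {"tx": 0.042,"ty": -0.127,"tz": 0.021,"rx": -1.44,"ry": 4.56,"rz": -12.3,"claw": 0}
    - {"tx": 0.047,"ty": -0.143,"tz": 0.021,"rx": -1.62,"ry": 5.13,"rz": -13.83,"claw": 0}
    - {"tx": 0.052,"ty": -0.159,"tz": 0.021,"rx": -1.8,"ry": 5.7,"rz": -15.37,"claw": 0}
    - {"tx": 0.058,"ty": -0.175,"tz": 0.021,"rx": -1.98,"ry": 6.27,"rz": -16.9,"claw": 0}
    - {"tx": 0.063,"ty": -0.191,"tz": 0.021,"rx": -2.16,"ry": 6.84,"rz": -18.44,"claw": 0}

```text
clock: 31.35
eef_pos: [487.8, -254.3, 177.0]
tool_rot: [-3.131, 0.49, -0.505]
force: [0.4, -0.1, -1.3]
width: 15.0
```

>>> apply_moves:
  increments:
    - {"tx": 0,"ty": 0,"tz": -0.02,"rx": 0,"ry": 0,"rz": 0,"claw": 0}
    - {"tx": 0,"ty": 0,"tz": -0.03,"rx": 0,"ry": 0,"rz": 0,"claw": 0}
    - {"tx": 0,"ty": 0,"tz": -0.03,"rx": 0,"ry": 0,"rz": 0,"claw": 0}

```text
clock: 31.65
eef_pos: [486.7, -253.0, 146.1]
tool_rot: [-3.129, 0.491, -0.498]
force: [-0.7, 1.1, -0.2]
width: 15.3
```

```bash
python3 st.py; python3 - <<'E'
from h import *
p,r,s=now(); np.set_printoptions(precision=4,suppress=True);print(inc(np.array([489.8,-260.1,105]),R.from_euler("xyz",[np.pi,.488,-.506]),p,r))
S=get_image("side")
cv2.imwrite("pics/s9.png",S[:,:,::-1]); cv2.imwrite("pics/c9.png",cv2.resize(np.ascontiguousarray(S[230:350,245:375,::-1]),None,fx=5,fy=5,interpolation=cv2.INTER_CUBIC))
P=[RC.apply(hook(pt=x))+CO for x in((153.7,0,-4),(137.7,0,-27),(-58,0,0))];print(proj("side",P))
E
```

```text
t 31.65 [ 486.68 -252.98  146.05] F [-0.68  1.09 -0.23] Fcab [ 0.58  1.15 -0.23] tq [-0.31 -0.49 -0.01] q [-0.03  1.12  1.09  1.44 -0.73  1.6  -0.93]
hook [-444.08 -377.37  157.23] tip [-444.42 -361.3   134.28] pole yaw/pitch/roll [-28.87  -0.18   0.65] w 15.27000796200612
[ 0.0031 -0.0071 -0.0411 -0.1305  0.031  -0.0235]
[[357.5425 277.143 ]
 [349.2329 283.144 ]
 [266.2089 284.1538]]
```

View pics/c9.png

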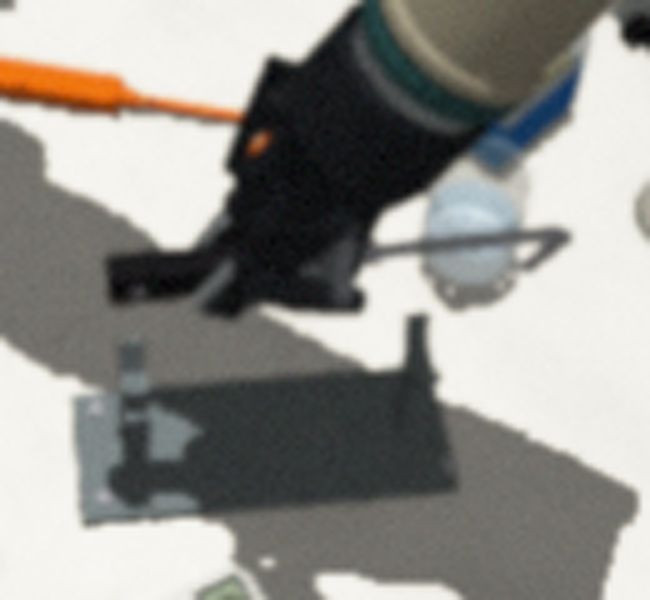

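>>> apply_moves:
  increments:
    - {"tx": 0.0031,"ty": -0.0071,"tz": 0,"rx": -0.13,"ry": 0.03,"rz": -0.02,"claw": 0}
    - {"tx": 0.0031,"ty": -0.0071,"tz": -0.02,"rx": -0.13,"ry": 0.03,"rz": -0.02,"claw": 0}
    - {"tx": 0.0031,"ty": -0.0071,"tz": -0.041,"rx": -0.13,"ry": 0.03,"rz": -0.02,"claw": 0}
    - {"tx": 0.0031,"ty": -0.0071,"tz": -0.041,"rx": -0.13,"ry": 0.03,"rz": -0.02,"claw": 0}
    - {"tx": 0.0031,"ty": -0.0071,"tz": -0.041,"rx": -0.13,"ry": 0.03,"rz": -0.02,"claw": 0}

```text
clock: 32.2
eef_pos: [489.9, -262.3, 106.6]
tool_rot: [3.139, 0.486, -0.509]
force: [-0.7, -0.5, -0.8]
width: 15.5
```

```bash
python3 st.py; python3 - <<'E'
from h import *
p,r,s=now(); np.set_printoptions(precision=4,suppress=True);print(inc(np.array([489.8,-260.1,61]),R.from_euler("xyz",[np.pi,.488,-.506]),p,r))
E
```

```text
t 32.2 [ 489.86 -262.35  106.63] F [-0.75 -0.49 -0.76] Fcab [-0.81  0.39 -0.76] tq [-0.31 -0.44  0.04] q [-0.02  1.18  1.07  1.44 -0.76  1.55 -0.93]
hook [-450.86 -384.87  118.73] tip [-451.46 -368.94   95.69] pole yaw/pitch/roll [-29.06   0.14  -0.16] w 15.539012342067974
[-0.0001  0.0022 -0.0456  0.0405  0.0087  0.0142]
```

>>> apply_moves:
  increments:
    - {"tx": 0,"ty": 0.0018,"tz": 0,"rx": 0.03,"ry": 0,"rz": 0.01,"claw": 0}
    - {"tx": 0,"ty": 0.0018,"tz": -0.01,"rx": 0.03,"ry": 0,"rz": 0.01,"claw": 0}
    - {"tx": 0,"ty": 0.0018,"tz": -0.02,"rx": 0.03,"ry": 0,"rz": 0.01,"claw": 0}
    - {"tx": 0,"ty": 0.0018,"tz": -0.02,"rx": 0.03,"ry": 0,"rz": 0.01,"claw": 0}

```text
clock: 32.6
eef_pos: [489.9, -260.2, 85.9]
tool_rot: [-3.141, 0.487, -0.506]
force: [-0.1, 0.4, -0.5]
width: 15.4
```

```bash
python3 st.py
```

```text
t 32.6 [ 489.93 -260.21   85.85] F [-0.14  0.37 -0.47] Fcab [ 0.25  0.31 -0.47] tq [-0.23 -0.53  0.  ] q [-0.02  1.2   1.05  1.45 -0.78  1.53 -0.92]
hook [-448.9  -383.84   97.72] tip [-449.44 -367.88   74.71] pole yaw/pitch/roll [-29.02   0.06   0.03] w 15.445995724117925
```

>>> apply_moves:
  increments:
    - {"tx": 0,"ty": 0,"tz": -0.01,"rx": 0,"ry": 0,"rz": 0,"claw": 0}
    - {"tx": 0,"ty": 0,"tz": -0.018,"rx": 0,"ry": 0,"rz": 0,"claw": 0}
    - {"tx": 0,"ty": 0,"tz": -0.025,"rx": 0,"ry": 0,"rz": 0,"claw": 0}
    - {"tx": 0,"ty": 0,"tz": -0.025,"rx": 0,"ry": 0,"rz": 0,"claw": 0}

```text
clock: 33.0
eef_pos: [490.1, -260.9, 61.7]
tool_rot: [3.141, 0.486, -0.506]
force: [0.2, -0.3, -0.7]
width: 15.2
```

```bash
python3 st.py
```

```text
t 33.0 [ 490.14 -260.87   61.65] F [ 0.2  -0.25 -0.71] Fcab [-0.12 -0.3  -0.71] tq [-0.26 -0.51 -0.02] q [-0.01  1.23  1.04  1.45 -0.8   1.5  -0.92]
hook [-449.31 -384.34   73.71] tip [-449.88 -368.4    50.68] pole yaw/pitch/roll [-29.01   0.12  -0.02] w 15.21944844141191
```

Seated height, no side force. Lower the last 1 mm, open, and withdraw along the tool.

>>> apply_moves:
  increments:
    - {"tx": 0,"ty": 0,"tz": -0.001,"rx": 0,"ry": 0,"rz": 0,"claw": 0}
    - {"tx": 0,"ty": 0,"tz": -0.001,"rx": 0,"ry": 0,"rz": 0,"claw": 0.02}
    - {"tx": 0,"ty": 0,"tz": -0.001,"rx": 0,"ry": 0,"rz": 0,"claw": 0.05}
    - {"tx": 0,"ty": 0,"tz": -0.001,"rx": 0,"ry": 0,"rz": 0,"claw": 0.06}
    - {"tx": 0,"ty": 0,"tz": -0.001,"rx": 0,"ry": 0,"rz": 0,"claw": 0.06}

```text
clock: 33.5
eef_pos: [490.4, -261.1, 61.7]
tool_rot: [3.141, 0.485, -0.507]
force: [0.6, -0.3, 0.3]
width: 59.9
```

>>> apply_moves:
  increments:
    - {"tx": 0.004,"ty": -0.002,"tz": 0.01,"rx": 0,"ry": 0,"rz": 0,"claw": 0.06}
    - {"tx": 0.008,"ty": -0.004,"tz": 0.025,"rx": 0,"ry": 0,"rz": 0,"claw": 0.06}
    - {"tx": 0.008,"ty": -0.004,"tz": 0.06,"rx": 0,"ry": 0,"rz": 0,"claw": 0.06}
    - {"tx": 0.0,"ty": 0.01,"tz": 0.1,"rx": 0,"ry": 0,"rz": 0,"claw": 0.06}
    - {"tx": -0.02,"ty": 0.04,"tz": 0.14,"rx": 0,"ry": 0,"rz": 0,"claw": 0.06}
    - {"tx": -0.04,"ty": 0.08,"tz": 0.18,"rx": 0,"ry": 0,"rz": 0,"claw": 0.06}
    - {"tx": -0.06,"ty": 0.12,"tz": 0.2,"rx": 0,"ry": 0,"rz": 0,"claw": 0.06}
    - {"tx": -0.06,"ty": 0.12,"tz": 0.2,"rx": 0,"ry": 0,"rz": 0,"claw": 0.06}

```text
clock: 34.3
eef_pos: [429.9, -138.4, 265.1]
tool_rot: [-3.138, 0.482, -0.504]
force: [0.9, -0.6, -0.0]
width: 60.1
```

```bash
python3 st.py; python3 - <<'E'
from h import *
S=get_image("side");T=get_image("top");s0=cv2.imread("pics/side0.png")
z=lambda i,x,y,w,h,f:cv2.resize(np.ascontiguousarray(i[y:y+h,x:x+w]),None,fx=f,fy=f,interpolation=cv2.INTER_CUBIC)
m=np.zeros((600,800,3),np.uint8)
m[:300,:400]=z(S[:,:,::-1],250,280,120,90,10/3);m[300:,:400]=z(s0,250,280,120,90,10/3)
m[:300,400:]=z(S[:,:,::-1],125,90,160,120,2.5);m[300:,400:]=z(T[:,:,::-1],300,200,120,90,10/3)
cv2.imwrite("pics/c10.png",m)
for t in(1.4,1.3):
  P=[RC.apply([-8-104*np.sin(t)-6*np.cos(t)*0,y,155+104*np.cos(t)])+CO for y in(-115,115)];print(t,proj("side",P))
E
```

```text
t 34.3 [ 429.95 -138.42  265.09] F [ 0.88 -0.61 -0.04] Fcab [-0.07 -1.06 -0.04] tq [-0.28 -0.45 -0.05] q [-0.3   0.9   1.22  1.66 -0.62  1.65 -0.99]
hook [-375.21 -269.64  277.74] tip [-375.71 -253.78  254.65] pole yaw/pitch/roll [-28.95   0.33   0.18] w 60.07139384189596
1.4 [[241.23 179.93]
 [158.47 183.09]]
1.3 [[241.04 176.73]
 [157.83 179.84]]
```

View pics/c10.png

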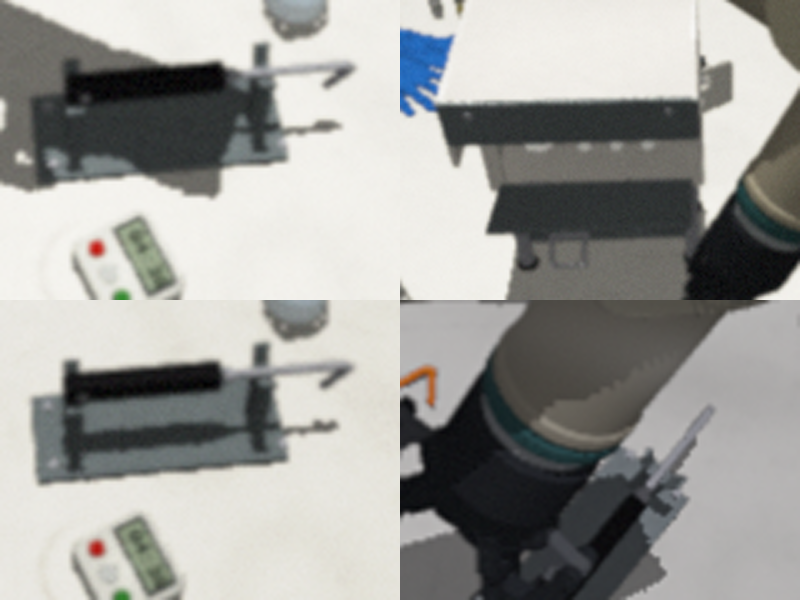

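```bash
python3 - <<'E'
from h import *
a=cv2.resize(cv2.imread("pics/c7.png"),(160,130),interpolation=cv2.INTER_AREA); b=get_image("side")[110:240,120:280,::-1]
for n,i in(("stop",a),("now",b)):
    g=cv2.GaussianBlur(cv2.cvtColor(np.ascontiguousarray(i),cv2.COLOR_BGR2GRAY),(0,0),1).astype(float)
    print(n,[round(110+66+float((lambda v:(v*np.arange(len(v))).sum()/v.sum())(np.clip(np.diff(g[66:82,c]),0,None))),2) for c in range(96,116,3)])
print(read_state()["clock"])
E
```

```text
stop [184.21, 183.89, 183.75, 183.66, 183.86, 183.57, 183.51]
now [184.24, 184.0, 183.61, 183.74, 183.7, 183.77, 183.52]
34.45
```

The hatch edge is in the same place as when it was pressed on its stop (within 0.1 px). The pole lies as it did at the start and the arm is clear, so I hand in.

```bash
python3 -c "
from cell import *
print(finish_job())"
```

```text
the job is handed in; nothing more can be done
None
```

The job is handed in at about 34.5 s on the robot's clock: the hatch is down and the pole is back in its rack. The hand-in reports no verdict, so this rests on my own checks.

**What I did**
- I took the black-handled pole from its rack and went in under the lip. With the first, straight grip the arm ran into its joint limits, so I put the pole back and gripped it again with the gripper tilted 28°.
- I found the eye by sweeping the pin sideways until it touched at 5.6 N. That put the eye about 24 mm to the robot's side of the middle.
- I dropped the pin in and pulled the hatch down along its arc at about 0.4 rad/s. The pull was mostly 2 to 5 N, and the hatch met its stop.

**Last checks**
- **Hatch:** its edge was within 0.1 px of where it was when pressed on the stop. Pixel prediction also puts it nearer 1.4 than 1.3 rad.
- **Pole:** in the side view, handle and hook match the starting picture to about a pixel.
- **Arm:** clear of everything, with the force reading within its noise of about 1 N.
- **Beaker and timer:** they look unmoved in the last picture. I did not measure them.
- **Bottle:** last seen standing after the hatch was down, and not measured.

**What went wrong or disagreed**
- The first lift to unhook caught the bar at about 4 N. I lowered again, pitched the pole up to 32° and then lifted free.
- The hook showed up about 1 to 1.5 px off my prediction after the second grip.

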